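# Charge and start the bench mill

### The job

Get the little bench mill ready and start it. Stand the steel jar squarely in the mill's four-post cradle, stack every spacer ring that is laid out on top of it, tip all the grinding pieces from the beaker into the jar (put in any that go astray) and only then close the stack with the lid, plug down and fully home; last of all pull up the switch's locking collar, flip the lever over to on and let the collar drop. Leave the empty beaker standing upright on the counter, and do not disturb the amber bottle or the blue slide box.

Things in the scene. Friction and masses are not known exactly. Their poses are not given: they have to be found in the camera images.
- pocket (a point): Centre of the cradle's floor, 50 mm above the counter, on the mill (white block 190 x 180 x 44 mm, x, y, z of this frame, which turns only about z; round plate on top is the floor; housing 33 mm deep along its +x edge rises to 22 mm over the floor). Four posts, 8 mm thick, rounded tops 60 mm above the floor, stand on the frame's diagonals 38.5 mm out: a round pocket 69 mm wide, open for fingers (46 mm) towards +-x and +-y.
- jar_mid (a point): Centre, half-way up, of the grinding jar: a plain open steel pot, 66 mm outside diameter, 32 mm high, wall 5 mm, floor 5 mm thick. z is its axis, mouth up. Starts upright and empty on the counter.
- lid_knob (a point): Centre of the lid's black knob (20 mm wide, 24 mm high) on a steel disc 64 mm wide, 7 mm thick, with a round plug underneath, 49 mm wide, 6 mm deep, tapering to 40 mm at its end, that drops with 3.5 mm play into the ring below. The point is 25 mm above the plug's underside, 19 mm above the disc's. Starts knob up on the counter, standing on its plug.
- beaker_mid (a point): Centre, half-way up, of a white plastic beaker, round, flared: 48 mm wide at the foot, 66 mm at the rim, 70 mm high, wall 3 mm. z is its axis, mouth up. Starts standing on the counter with all the grinding pieces inside. Mass empty 120 g.
- lever_pivot (a point): Pivot of the mill's start lever, at the top of a grey switch box 100 x 80 x 40 mm (x, y, z of this point's frame, which turns only about z), 40 mm above the counter. The lever, 75 mm long, swings about this frame's y axis; off = leaning 25 degrees towards the frame's -x, on = leaning 25 degrees to +x.
- collar_grip (a point): Grip point on the axis of the lever's black locking collar, 40 mm from the pivot with the collar down; z points up along the lever. The collar is a cylinder 18 mm wide, from 13 to 51 mm from the pivot; the steel lever's round end shows above it. Pinch it along the pivot's y axis.
- lever (a joint): Lever angle in rad: 0 = off (leaning to -x of the pivot's frame), 0.87 = on (leaning to +x). It stays where it is left.
- collar (a joint): How far the collar is pulled up along the lever, m: 0 = down (locking), 0.011 = fully up. A spring pulls it down with 1.5 N (down) to 4.3 N (up). Down, its cross pin is held by a gate (4 mm thick, top 19 mm above the pivot, 9 to 15 mm either side along the pivot's y); pull it up at least 9 mm and keep it up until the lever is across.
- ring0_mid (a point): Centre, half-way up, of an aluminium spacer ring: 66 mm outside, 56 mm inside, 18 mm high; z is its axis; either way up is right. There are one or two such rings, alike; an absent one reads None from the start.
- ring1_mid (a point): Centre, half-way up, of an aluminium spacer ring: 66 mm outside, 56 mm inside, 18 mm high; z is its axis; either way up is right. There are one or two such rings, alike; an absent one reads None from the start.
- piece0_mid (a point): Centre of a steel grinding piece: a stubby six-sided prism, 13 mm across, 11 mm high, 11 g. Four to seven of them lie in the beaker; absent ones read None from the start.
- piece1_mid (a point): Centre of a steel grinding piece: a stubby six-sided prism, 13 mm across, 11 mm high, 11 g. Four to seven of them lie in the beaker; absent ones read None from the start.
- piece2_mid (a point): Centre of a steel grinding piece: a stubby six-sided prism, 13 mm across, 11 mm high, 11 g. Four to seven of them lie in the beaker; absent ones read None from the start.
- piece3_mid (a point): Centre of a steel grinding piece: a stubby six-sided prism, 13 mm across, 11 mm high, 11 g. Four to seven of them lie in the beaker; absent ones read None from the start.
- piece4_mid (a point): Centre of a steel grinding piece: a stubby six-sided prism, 13 mm across, 11 mm high, 11 g. Four to seven of them lie in the beaker; absent ones read None from the start.
- piece5_mid (a point): Centre of a steel grinding piece: a stubby six-sided prism, 13 mm across, 11 mm high, 11 g. Four to seven of them lie in the beaker; absent ones read None from the start.
- piece6_mid (a point): Centre of a steel grinding piece: a stubby six-sided prism, 13 mm across, 11 mm high, 11 g. Four to seven of them lie in the beaker; absent ones read None from the start.
- reagent_bottle: Bystander: amber bottle, 56 mm wide, 90 mm high, origin at its underside. Leave it alone.
- slide_box: Bystander: blue slide box, 70 x 80 x 30 mm, origin at its underside. Leave it alone.
Things that resemble listed ones, but are neither listed nor needed, are in the scene too. What is shaped like the part that bears beaker_mid but green is not meant.

How it is judged:
By the outcome, as a careful person would: the job done as asked, in the order asked, and still so for the second after the job is handed in, with the robot touching nothing.
Of ring0, ring1 only 1 to 2 are there at a start; the rules pass over those that are not, and their reading is None.
Of piece0, piece1, piece2, piece3, piece4, piece5, piece6 only 4 to 7 are there at a start; the rules pass over those that are not, and their reading is None.
At some moment in a run one of ring0, ring1, lid may be knocked a few centimetres aside while the robot is not near it.
It also fails if it takes over 210 s, if anything falls off the work surface, if the arm or the gripper's body presses on something with over 40 N, if the wrist force passes 120 N, or if a joint passes its speed limit or range.

### The arm

A 6-joint arm with a two-finger parallel gripper is mounted at the origin on the work surface. World frame = base frame: x ahead of the robot, y to its left, z up, the work surface at z = 0. Lengths are in m, angles in degrees, forces in N, time in s.
With the tool pointing down it reaches from about 0.275 to 0.875 m from the base axis. Payload 12.5 kg.
Tool frame: the origin (TCP) lies midway between the tips of the shut fingers; the grasp point (between the pads) lies behind it (bot.grasp_offset is the z of the grasp point in the tool frame, in m); z points along the fingers, y is the line along which they close (so a half turn about z gives the same grasp; the last joint's range is limited). The gripper opens to 85 mm and grips with 20 to 120 N. Pads are 22 mm wide; open, the fingers measure 114 mm over their backs; the gripper's body (76 mm by 85 mm) begins 54 mm behind the grasp point. The pads swing forward as they close: fully open they stand 13 mm farther back than shut.
Start: joints at [-72.284, 20.094, 94.641, -0, 65.266, -4.847], TCP at [0.211, -0.508, 0.231] pointing down, gripper open.
Joint ranges: [-157.81, 157.81], [-45, 120.19], [0.68, 151.7], [-89.99, 269.99], [4.06, 180], [-164.3, 164.3]. Speed limits (degrees/s): [127.2, 127.2, 159.86, 180, 180, 180].

### API

Orientations are given as a 3x3 rotation matrix whose columns are the frame's x, y, z axes.
In Python, from cell import readout, get_image, workorder, bot gives the robot as it stands. The module is installed in compiled form; this text tells all that it offers.
- The arm moves only by the tool jog_arm, never from a script. Its argument "moves" is a list of rows, each a list of 4 numbers: the shift along the world's x, y, z in mm, then the turn about the world's z in rad. In form: [[tx, ty, tz, roll], ...]. A call has 1 to 5 rows; each row shifts and turns the commanded pose from where the row before left it; what a row does not reach is not made up. A row lasts 1/10 s, in which the tool goes at most 50 mm and 8.59 degrees, less where a joint would pass 70% of its speed; a pose out of reach is approached as far as the arm can. A call is refused whole if a number of a shift passes 50 or a number of a turn 0.15, either way. A call with a gripper value outside its range is refused whole. "gripper" is the closure, from -1 (fully open) to 1 (shut), set as the call begins (left out, the last holds). The fingers move at their own pace and stop on an object; "force" is the grip in N (left out, the last holds). Time passes only in rows, so rows that do not move let the fingers close. It gives the time, the measured TCP pose, the force, the opening and the grip force at its end, in the units of the state.
- readout.get_obs(): the state, without advancing time (a new reading comes with each control period).
- get_image(name): name is "side" or "top" or "wrist"; returns a dict with "image" (400x640x3 uint8, blue, green, red), "intrinsics" (3x3 intrinsics, pixels), "distortion" ([k1, k2, p1, p2, k3] as OpenCV has them; the pictures are not rectified), "extrinsics" (4x4, takes a point from camera to world coordinates); the wrist camera has in their place "T_tool_cam" (4x4, takes a point from camera to tool coordinates, whose origin is the TCP and whose axes are the flange's). Camera axes: x right, y up, looking along -z (the intrinsics and any distortion apply to the point x, -y, -z); pixel columns grow to the right and rows downward; lengths in m; the calibration is good to about 2 mm. A picture is of the moment at which its call begins: read the wrist's pose just before it. There is no depth.
- workorder.job_done(): hands the job in; it is judged then, once.
The state is a dict: "t": time; "q": joint angles; "qvel": joint speeds; "joint_torque": joint torques, N m; "position": TCP position; "tcp_rot": TCP orientation; "wrist_force": force on the tool from outside, world axes, zero at the start; "ft_torque": the same for the moment, N m; "opening": opening from 0.0 (shut) to 1.0 (fully open); "grip_force": force on a finger pad.
Only numpy, scipy, OpenCV 4.12 (cv2) and the standard library are available. Lean on these libraries where they do the work, as an engineer would, in place of code of your own. Each camera call takes 0.05 s, during which the arm holds its last target. There are 200 camera calls.

## Working session

There is one attempt and no reset: what is moved stays moved. The work goes in short steps, Python scripts to look and compute and a tool call to move; the robot and the scene stay as the last step left them, time stands still between calls to the robot, and variables do not carry over. Pictures are saved under pics/ and viewed, at most 14 in all, crops included, and the job is handed in when it is done.

Besides the shell and the picture viewer there is one more tool, called after "Emit:" as a command line: name --pt "numbers of a row" for each row, then --argument value for the rest. jog_arm: Moves the arm, as the interface text tells. Its arguments: {"type":"object","properties":{"moves":{"type":"array"},"gripper":{"type":"number"},"force":{"type":"number"}},"required":["moves"]}

```bash
mkdir -p pics && cat > h.py <<'E'
import numpy as np, cv2
from cell import readout, get_image, workorder, bot
def cam(n):
    o=readout.get_obs(); d=get_image(n)
    if 'extrinsics' in d: T=np.array(d['extrinsics'])
    else:
        W=np.eye(4); W[:3,:3]=o['tcp_rot']; W[:3,3]=o['position']; T=W@np.array(d['T_tool_cam'])
    return d['image'],np.array(d['intrinsics']),np.array(d['distortion'],float),T
def ray(c,p):
    K,D,T=c[1:]; u=cv2.undistortPoints(np.array(p,float).reshape(-1,1,2),K,D).reshape(-1,2)
    v=np.c_[u[:,0],-u[:,1],-np.ones(len(u))]@T[:3,:3].T
    return T[:3,3],v
def plane(c,p,z):
    o,v=ray(c,p); return o+v*((z-o[2])/v[:,2])[:,None]
def proj(c,P):
    K,D,T=c[1:]; q=(np.atleast_2d(P)-T[:3,3])@T[:3,:3]
    return cv2.projectPoints(q*[1,-1,-1],np.zeros(3),np.zeros(3),K,D)[0].reshape(-1,2)
def save(n,im,s=1.25): cv2.imwrite('pics/%s.png'%n,cv2.resize(im,None,fx=s,fy=s))
E
python3 - <<'E'
from h import *
np.set_printoptions(precision=3,suppress=True)
for n in('top','side'):
    c=cam(n); save(n+'0',c[0]); print(c[3],c[1][0,0],c[2])
    np.save('pics/'+n+'0.npy',c[0])
w=cam('wrist');print(np.array(readout.get_obs()['tcp_rot']),w[3]);print(bot.grasp_offset)
E
```

```text
[[-0.02   0.978 -0.206  0.321]
 [-1.    -0.019  0.007  0.011]
 [ 0.003  0.206  0.978  1.252]
 [ 0.     0.     0.     1.   ]] 485.73731935701846 [0.04 0.   0.   0.   0.  ]
[[-0.915  0.317 -0.251  0.303]
 [-0.404 -0.709  0.577  0.515]
 [ 0.005  0.63   0.777  0.809]
 [ 0.     0.     0.     1.   ]] 412.1020052899307 [0.021 0.    0.    0.    0.   ]
[[ 0.923  0.384 -0.   ]
 [ 0.384 -0.923  0.001]
 [ 0.    -0.001 -1.   ]] [[ 0.383  0.884  0.266  0.28 ]
 [-0.924  0.367  0.111 -0.479]
 [ 0.001 -0.288  0.958  0.373]
 [ 0.     0.     0.     1.   ]]
-0.0187
```

View pics/top0.png

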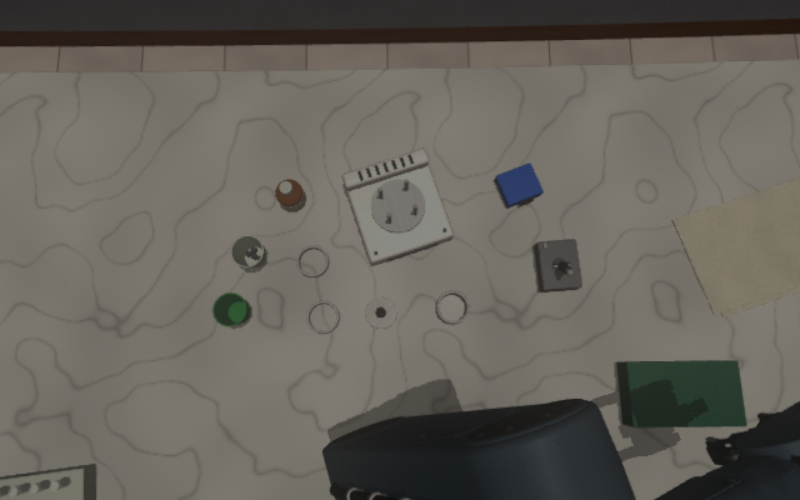

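View pics/side0.png

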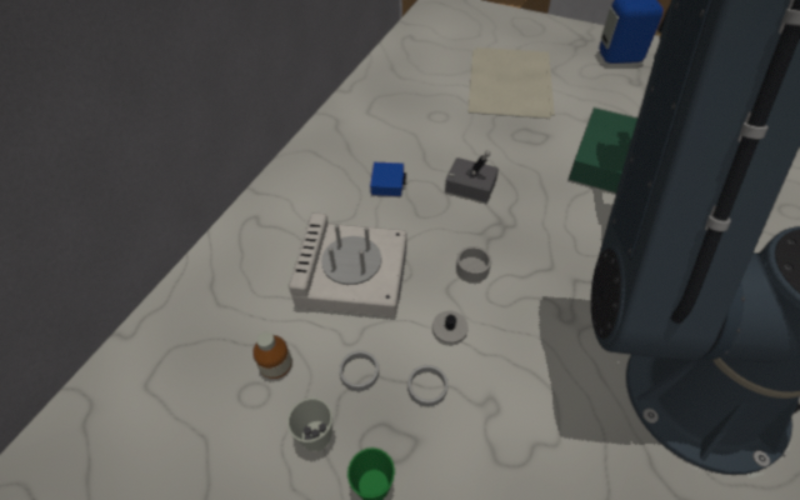

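Top view (800-px scale): mill (398,207), amber bottle (290,193), white beaker with pieces (249,252), green beaker (232,310, a decoy), rings (314,262) and (324,318), lid (381,313), jar (451,308), switch (560,265), slide box (519,185). The white beaker with pieces fits beaker_mid. Next is a crop to confirm, with measurements.

```bash
python3 - <<'E'
from h import *
np.set_printoptions(precision=4,suppress=True)
c=cam('top'); im=c[0]; save('crop',im[110:280,160:480],2.4)
def g(n,p,z): print(n,plane(c,np.array(p)/1.25,z))
g('ring',[[314,262],[324,318]],.009); g('lid',[[381,313]],.025); g('jar',[[451,308]],.016)
g('beaker',[[249,252]],.035); g('post tops',[[380,192],[406,183],[389,217],[415,209]],.105)
g('mill corners',[[343,186],[373,263],[452,239]],.044)
g('switch corners',[[540,291],[581,288],[577,240],[536,242]],.04); g('switch',[[563,266]],.09)
E
```

```text
ring [[0.5339 0.1913 0.009 ]
 [0.4182 0.1696 0.009 ]]
lid [[0.4246 0.0532 0.025 ]]
jar [[ 0.4328 -0.0886  0.016 ]]
beaker [[0.5527 0.3194 0.035 ]]
post tops [[ 0.6541  0.0497  0.105 ]
 [ 0.6715 -0.0016  0.105 ]
 [ 0.6033  0.0328  0.105 ]
 [ 0.6184 -0.0181  0.105 ]]
mill corners [[ 0.6861  0.1281  0.044 ]
 [ 0.5236  0.0676  0.044 ]
 [ 0.5699 -0.0933  0.044 ]]
switch corners [[ 0.4612 -0.2657  0.04  ]
 [ 0.4658 -0.3477  0.04  ]
 [ 0.5638 -0.3475  0.04  ]
 [ 0.5612 -0.2642  0.04  ]]
switch [[ 0.5031 -0.3018  0.09  ]]
```

View pics/crop.png

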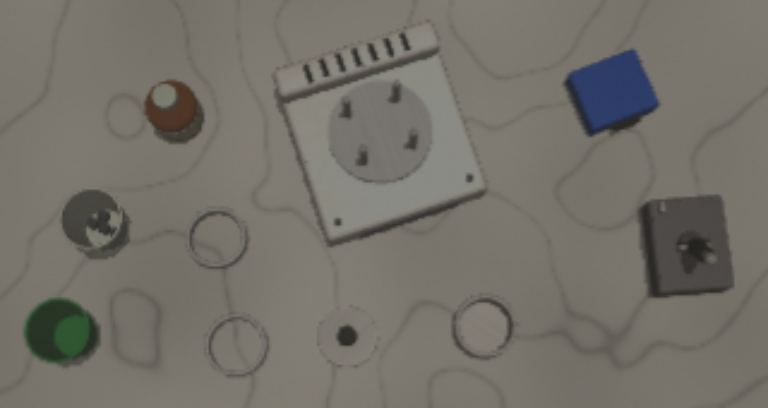

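The crop confirms the white beaker holding dark pieces at (95,222), rings at (217,238) and (237,345), the lid at (347,336), and the open jar with a visible floor at (483,326). I'll move above the jar to look closer.

Emit:
jog_arm --pt "22 42 -3 -0.038" --pt "22 42 -3 0" --pt "22 42 -3 0" --pt "22 42 -3 0" --pt "22 42 -3 0" --gripper -1 --force 40

```text
t: 0.7
position: [0.3215, -0.2961, 0.2162]
tcp_rot: [[0.938, 0.348, 0.0], [0.348, -0.938, -0.0], [0.0, 0.0, -1.0]]
wrist_force: [-0.2, -0.3, -0.4]
opening: 1.002
grip_force: 0.0
```

Emit:
jog_arm --pt "22 42 -3 0" --pt "22 42 -3 0" --pt "22 42 -3 0" --pt "22 42 -3 0" --pt "22 42 -3 0"

```text
t: 1.2
position: [0.4316, -0.086, 0.2013]
tcp_rot: [[0.937, 0.348, 0.0], [0.348, -0.937, -0.0], [0.0, 0.0, -1.0]]
wrist_force: [1.1, -0.7, 0.9]
opening: 0.998
grip_force: 0.0
```

```bash
cat >> h.py <<'E'
def ring(c,P,z,r,zc=None):
    "refine centre of a circle (radius r at height z) near P, from edges along radial scanlines"
    g=cv2.GaussianBlur(cv2.cvtColor(c[0],cv2.COLOR_BGR2GRAY),(3,3),0).astype(np.float32)
    ctr=np.array(P[:2],float)
    a=np.linspace(0,2*np.pi,72,endpoint=False); rr=np.arange(r-.016,r+.012,.0004)
    for it,w in enumerate((.016,.008,.004,.003)):
        pts=[]
        for t in a:
            L=np.c_[ctr[0]+rr*np.cos(t),ctr[1]+rr*np.sin(t),0*rr+z]
            q=proj(c,L).astype(np.float32); v=cv2.remap(g,q[None,:,0].copy(),q[None,:,1].copy(),1)[0]
            d=np.abs(np.gradient(v)); d[np.abs(rr-r)>w]=0
            k=d.argmax()
            if d[k]>1: pts.append(L[k,:2])
        pts=np.array(pts)
        for _ in range(5):
            A=np.c_[2*pts,np.ones(len(pts))]; s=np.linalg.lstsq(A,(pts**2).sum(1),rcond=None)[0]
            R=np.sqrt(s[2]+s[0]**2+s[1]**2); e=np.abs(np.hypot(*(pts-s[:2]).T)-R)
            pts=pts[e<max(.001,2*np.median(e))]
        ctr=s[:2]
    return ctr,R,len(pts)
def st():
    o=readout.get_obs(); print('t %.2f pos'%o['t'],np.round(o['position'],4),'yaw %.2f'%np.degrees(np.arctan2(o['tcp_rot'][1][0],o['tcp_rot'][0][0])),'F',np.round(o['wrist_force'],1),'op %.3f gf %.1f'%(o['opening'],o['grip_force']))
E
python3 - <<'E'
from h import *
np.set_printoptions(precision=4,suppress=True)
st(); c=cam('wrist'); save('w1',c[0])
print(proj(c,[[.433,-.089,.032],[.425,.053,.025]]))
for P in([.433,-.089],): print(ring(c,P,.032,.033),ring(c,P,.032,.028))
E
```

```text
t 1.20 pos [ 0.4316 -0.086   0.2013] yaw 20.38 F [ 1.1 -0.7  0.9] op 0.998 gf 0.0
[[321.4755 183.4466]
 [185.6125 141.3272]]
(array([ 0.4374, -0.088 ]), np.float64(0.03163775926164538), 44) (array([ 0.4403, -0.0885]), np.float64(0.028796731430717547), 55)
```

View pics/w1.png

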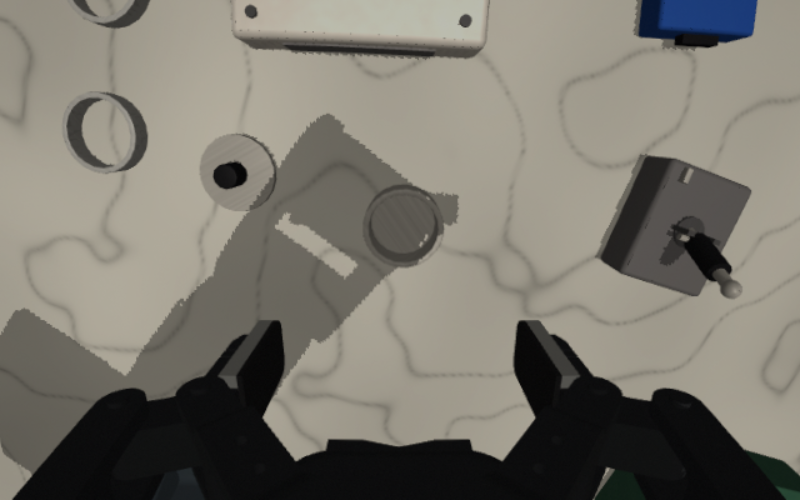

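The wrist view shows the jar at (402,225), the lid at (238,172), a ring at (105,132), and the switch at (690,225) with its lever end at (731,288). I'll grasp the jar, squeezing it at two yaws 90° apart to centre it.

Emit:
jog_arm --pt "3 -1 -45 0" --pt "3 -1 -45 0" --pt "0 0 -45 0" --pt "0 0 -40 0" --pt "0 0 -15 0"

```text
t: 1.75
position: [0.4352, -0.0894, 0.0081]
tcp_rot: [[0.937, 0.348, -0.004], [0.348, -0.937, 0.001], [-0.004, -0.003, -1.0]]
wrist_force: [0.2, -0.3, -0.0]
opening: 0.999
grip_force: 0.0
```

Emit:
jog_arm --pt "0 0 -11 0" --pt "0 0 0 0" --pt "0 0 0 0"

```text
t: 2.05
position: [0.4375, -0.09, 0.001]
tcp_rot: [[0.937, 0.348, 0.001], [0.348, -0.937, -0.0], [0.001, 0.001, -1.0]]
wrist_force: [-0.3, 0.4, -0.4]
opening: 0.997
grip_force: 0.0
```

Emit:
jog_arm --pt "0 0 0 0" --pt "0 0 0 0" --pt "0 0 0 0" --pt "0 0 0 0" --pt "0 0 0 0" --gripper 1 --force 20

```text
t: 2.55
position: [0.4376, -0.0901, 0.0013]
tcp_rot: [[0.937, 0.348, 0.002], [0.348, -0.937, -0.0], [0.001, 0.001, -1.0]]
wrist_force: [-1.1, -0.1, 6.0]
opening: 0.749
grip_force: 20.7
```

Emit:
jog_arm --pt "0 0 0 0" --pt "0 0 0 0" --pt "0 0 0 0" --pt "0 0 0 0" --pt "0 0 0 0"

```text
t: 3.05
position: [0.4377, -0.0901, 0.0013]
tcp_rot: [[0.937, 0.348, 0.002], [0.348, -0.937, -0.001], [0.001, 0.001, -1.0]]
wrist_force: [-1.4, 0.7, 5.9]
opening: 0.748
grip_force: 20.7
```

Emit:
jog_arm --pt "0 0 2 0" --pt "0 0 0 0" --pt "0 0 0 0" --pt "0 0 0 0.15" --pt "0 0 0 0.15" --gripper -1

```text
t: 3.55
position: [0.437, -0.0899, 0.0023]
tcp_rot: [[0.789, 0.614, 0.0], [0.614, -0.789, -0.0], [0.0, 0.0, -1.0]]
wrist_force: [-0.1, 0.3, 0.2]
opening: 0.997
grip_force: 0.0
```

Emit:
jog_arm --pt "0 0 0 0.15" --pt "0 0 0 0.15" --pt "0 0 0 0.15" --pt "0 0 0 0.15" --pt "0 0 0 0.15"

```text
t: 4.05
position: [0.4371, -0.0899, 0.0023]
tcp_rot: [[0.158, 0.987, 0.0], [0.987, -0.158, -0.0], [-0.0, 0.0, -1.0]]
wrist_force: [-1.6, -0.4, -0.2]
opening: 1.002
grip_force: 0.0
```

Emit:
jog_arm --pt "0 0 0 0.15" --pt "0 0 0 0.15" --pt "0 0 0 0.15" --pt "0 0 0 0.071" --pt "0 0 0 0"

```text
t: 4.55
position: [0.437, -0.0899, 0.0023]
tcp_rot: [[-0.349, 0.937, -0.0], [0.937, 0.349, 0.0], [0.0, -0.0, -1.0]]
wrist_force: [1.2, -0.9, -0.9]
opening: 1.0
grip_force: 0.0
```

Emit:
jog_arm --pt "0 0 0 0" --pt "0 0 0 0" --pt "0 0 0 0" --pt "0 0 0 0" --pt "0 0 0 0" --gripper 1

```text
t: 5.05
position: [0.4369, -0.0899, 0.0026]
tcp_rot: [[-0.347, 0.938, -0.0], [0.938, 0.347, 0.0], [0.0, -0.0, -1.0]]
wrist_force: [-2.5, 1.0, 6.3]
opening: 0.781
grip_force: 20.7
```

Emit:
jog_arm --pt "0 0 0 0" --pt "0 0 0 0"

```text
t: 5.25
position: [0.4369, -0.0899, 0.0025]
tcp_rot: [[-0.347, 0.938, -0.0], [0.938, 0.347, 0.0], [0.0, -0.0, -1.0]]
wrist_force: [-2.3, 0.8, 5.8]
opening: 0.778
grip_force: 20.7
```

Emit:
jog_arm --pt "0 0 0 0" --pt "0 0 0 0" --pt "0 0 0 0" --pt "0 0 0 -0.15" --pt "0 0 0 -0.15" --gripper -1

```text
t: 5.75
position: [0.4371, -0.0899, 0.0022]
tcp_rot: [[-0.05, 0.999, -0.0], [0.999, 0.05, 0.0], [0.0, -0.0, -1.0]]
wrist_force: [0.2, 0.4, -0.2]
opening: 0.995
grip_force: 0.0
```

Emit:
jog_arm --pt "0 0 0 -0.15" --pt "0 0 0 -0.15" --pt "0 0 0 -0.15" --pt "0 0 0 -0.15" --pt "0 0 0 -0.15"

```text
t: 6.25
position: [0.4371, -0.0899, 0.0022]
tcp_rot: [[0.645, 0.764, -0.0], [0.764, -0.645, 0.0], [0.0, -0.0, -1.0]]
wrist_force: [0.8, -0.2, -0.2]
opening: 1.003
grip_force: 0.0
```

Emit:
jog_arm --pt "0 0 0 -0.15" --pt "0 0 0 -0.15" --pt "0 0 0 -0.15" --pt "0 0 0 -0.071" --pt "0 0 0 0"

```text
t: 6.75
position: [0.437, -0.0899, 0.0022]
tcp_rot: [[0.938, 0.347, -0.0], [0.347, -0.938, 0.0], [-0.0, -0.0, -1.0]]
wrist_force: [-0.8, 1.1, -1.6]
opening: 0.998
grip_force: 0.0
```

Emit:
jog_arm --pt "0 0 0 0" --pt "0 0 0 0" --pt "0 0 0 0" --pt "0 0 0 0" --pt "0 0 0 0" --gripper 1 --force 40

```text
t: 7.25
position: [0.4371, -0.0899, 0.0025]
tcp_rot: [[0.937, 0.35, 0.0], [0.35, -0.937, -0.0], [0.0, 0.0, -1.0]]
wrist_force: [-1.4, 0.5, 5.8]
opening: 0.745
grip_force: 43.9
```

Emit:
jog_arm --pt "0 0 20 0" --pt "0 0 40 0" --pt "0 0 50 0" --pt "0 0 40 0" --pt "0 0 0 0"

```text
t: 7.75
position: [0.4393, -0.0905, 0.1566]
tcp_rot: [[0.937, 0.349, 0.008], [0.349, -0.937, -0.002], [0.006, 0.005, -1.0]]
wrist_force: [-0.1, 0.1, -3.8]
opening: 0.745
grip_force: 46.0
```

```bash
python3 - <<'E'
from h import *
np.set_printoptions(precision=4,suppress=True)
st(); c=cam('wrist'); save('w2',c[0])
E
```

```text
t 7.75 pos [ 0.4393 -0.0905  0.1566] yaw 20.45 F [-0.1  0.1 -3.8] op 0.745 gf 46.0
```

View pics/w2.png

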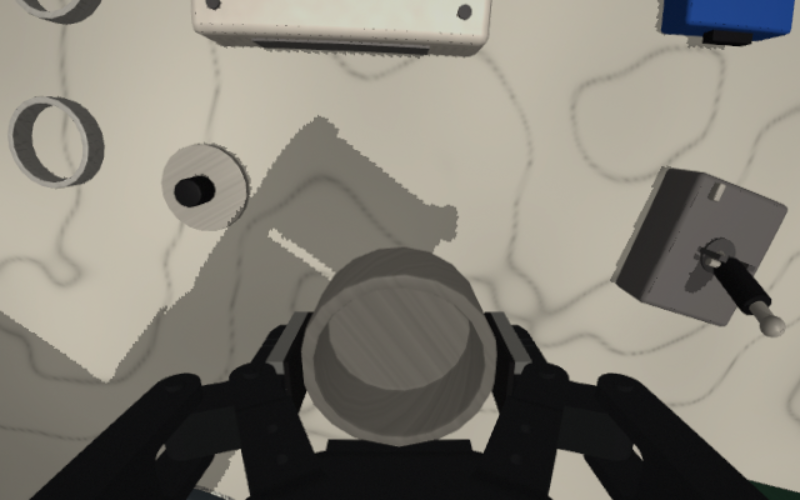

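```bash
python3 - <<'E'
from h import *
np.set_printoptions(precision=4,suppress=True)
c=cam('wrist'); o=readout.get_obs(); p=np.array(o['position']); z=p[2]+.0295
print(p, ring(c,p,z,.033),ring(c,p,z,.028))
E
```

```text
[ 0.437  -0.0899  0.1523] (array([ 0.4385, -0.0901]), np.float64(0.03247010909508894), 58) (array([ 0.4385, -0.0902]), np.float64(0.02828839242643936), 58)
```

Emit:
jog_arm --pt "20 16 11 0" --pt "20 15 11 0" --pt "20 15 11 0" --pt "18 15 11 0" --pt "0 0 0 0"

```text
t: 8.35
position: [0.5164, -0.0276, 0.1952]
tcp_rot: [[0.937, 0.35, -0.001], [0.35, -0.937, 0.0], [-0.0, -0.001, -1.0]]
wrist_force: [-0.3, -0.2, -2.5]
opening: 0.744
grip_force: 45.9
```

Emit:
jog_arm --pt "0 0 0 0" --pt "0 0 0 0"

```text
t: 8.55
position: [0.5139, -0.0292, 0.1947]
tcp_rot: [[0.937, 0.348, -0.003], [0.348, -0.937, 0.0], [-0.003, -0.001, -1.0]]
wrist_force: [0.3, 0.0, -1.5]
opening: 0.743
grip_force: 45.9
```

```bash
python3 - <<'E'
from h import *
np.set_printoptions(precision=4,suppress=True)
st(); c=cam('wrist'); np.save('pics/w3.npy',c[0]); q=proj(c,[.637,.016,.08])[0]; print(q)
u,v=np.int32(q); y0=max(v-90,0);x0=max(u-130,0); print(x0,y0); save('w3',c[0][y0:v+110,x0:u+130],3)
E
```

```text
t 8.55 pos [ 0.5139 -0.0292  0.1947] yaw 20.38 F [ 0.3  0.  -1.5] op 0.743 gf 45.9
[319.0513  27.0852]
189 0
```

View pics/w3.png

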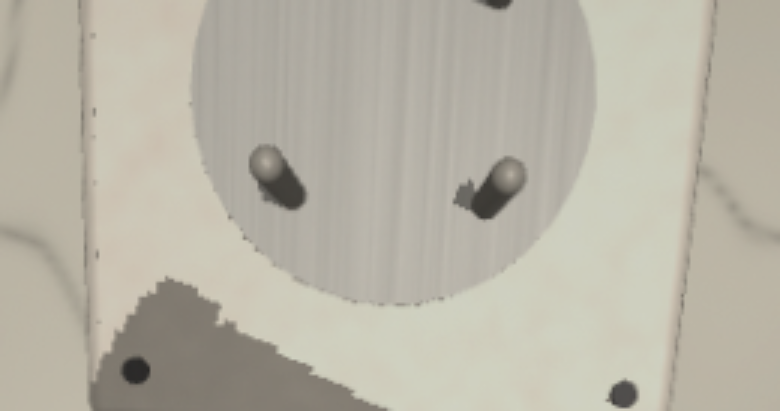

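Emit:
jog_arm --pt "-30 -11 0 0" --pt "-28 -11 0 0" --pt "0 0 0 0" --pt "0 0 0 0"

```text
t: 9.0
position: [0.4567, -0.0513, 0.1962]
tcp_rot: [[0.938, 0.347, 0.0], [0.347, -0.938, 0.0], [0.0, 0.0, -1.0]]
wrist_force: [0.7, -0.3, -2.3]
opening: 0.744
grip_force: 45.9
```

```bash
python3 - <<'E'
from h import *
np.set_printoptions(precision=4,suppress=True)
st(); c=cam('wrist'); im=c[0]; np.save('pics/w3.npy',im)
for r in(.055,.06,.065): print(r,ring(c,[.637,.016],.05,r))
q=proj(c,[.637,.016,.05])[0];u,v=np.int32(q); y0=max(v-75,0);x0=u-100; print(x0,y0); save('w4',im[y0:y0+150,x0:x0+200],4)
E
```

```text
t 9.00 pos [ 0.4567 -0.0513  0.1962] yaw 20.31 F [ 0.7 -0.3 -2.3] op 0.744 gf 45.9
0.055 (array([0.6395, 0.0167]), np.float64(0.0566342256121658), 23)
0.06 (array([0.6418, 0.0173]), np.float64(0.06036553509952994), 6)Traceback (most recent call last):
  File "<stdin>", line 4, in <module>
  File "h.py", line 34, in ring
    A=np.c_[2*pts,np.ones(len(pts))]; s=np.linalg.lstsq(A,(pts**2).sum(1),rcond=None)[0]
                                                          ~~~~~~~~~~~~^^^
    return umr_sum(a, axis, dtype, out, keepdims, initial, where)
numpy.exceptions.AxisError: axis 1 is out of bounds for array of dimension 1
```

```bash
python3 - <<'E'
from h import *
np.set_printoptions(precision=4,suppress=True)
c=cam('wrist'); im=c[0]
for r in(.054,.056,.058): print(r,ring(c,[.639,.0165],.05,r))
q=proj(c,[.637,.016,.05])[0];u,v=np.int32(q); y0=max(v-75,0);x0=u-100; print(x0,y0); save('w4',im[y0:y0+150,x0:x0+200],4)
E
```

```text
0.054 (array([0.6696, 0.0277]), np.float64(0.08268545929770407), 6)
0.056 (array([0.639 , 0.0162]), np.float64(0.056030504141645295), 19)
0.058 (array([0.6388, 0.0162]), np.float64(0.05582044502021402), 20)
217 0
```

View pics/w4.png

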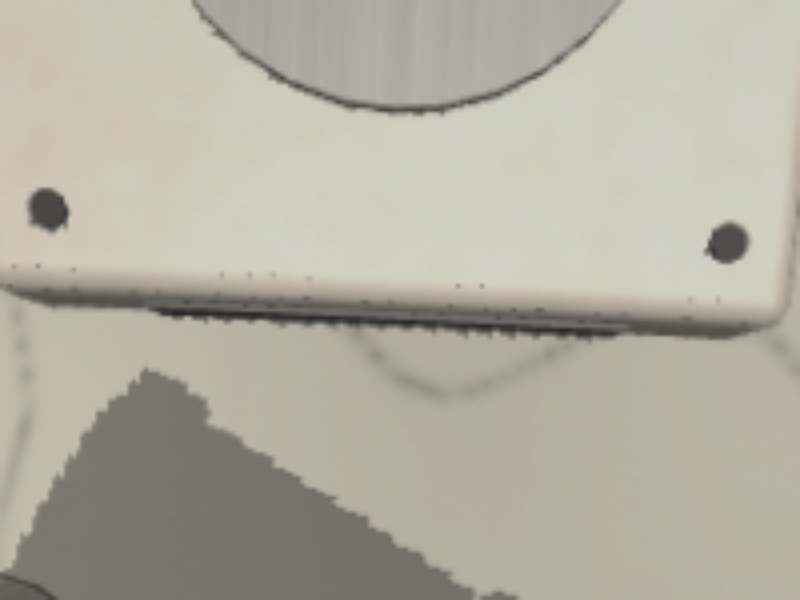

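Emit:
jog_arm --pt "30 11 4 0" --pt "30 11 4 0" --pt "30 11 3 0" --pt "31 11 3 0" --pt "0 0 0 0"

```text
t: 9.6
position: [0.5812, -0.0055, 0.21]
tcp_rot: [[0.937, 0.35, 0.002], [0.35, -0.937, 0.0], [0.002, 0.0, -1.0]]
wrist_force: [-1.4, -0.3, -2.3]
opening: 0.744
grip_force: 45.9
```

Emit:
jog_arm --pt "0 0 0 0" --pt "0 0 0 0"

```text
t: 9.8
position: [0.5775, -0.0069, 0.2098]
tcp_rot: [[0.937, 0.348, -0.001], [0.348, -0.937, 0.0], [-0.001, -0.0, -1.0]]
wrist_force: [-0.3, 0.2, -1.8]
opening: 0.743
grip_force: 45.9
```

```bash
python3 - <<'E'
from h import *
np.set_printoptions(precision=4,suppress=True)
st(); c=cam('wrist'); im=c[0]; np.save('pics/w5.npy',im)
for r in(.054,.056,.058): print(r,ring(c,[.638,.0165],.05,r))
q=proj(c,[.637,.016,.07])[0];u,v=np.int32(q); y0=max(v-90,0);x0=u-110; print(u,v,x0,y0); save('w5',im[y0:y0+170,x0:x0+220],3.5)
p=np.array(readout.get_obs()['position']);print(ring(c,p,p[2]+.0295,.033))
E
```

```text
t 9.80 pos [ 0.5775 -0.0069  0.2098] yaw 20.39 F [-0.3  0.2 -1.8] op 0.743 gf 45.9
0.054 (array([0.6404, 0.0166]), np.float64(0.055619013193188196), 66)
0.056 (array([0.6404, 0.0167]), np.float64(0.05562283928821519), 71)
0.058 (array([0.6405, 0.0167]), np.float64(0.05567515419573636), 60)
317 119 207 29
(array([ 0.5793, -0.0065]), np.float64(0.031980656972858366), 57)
```

View pics/w5.png

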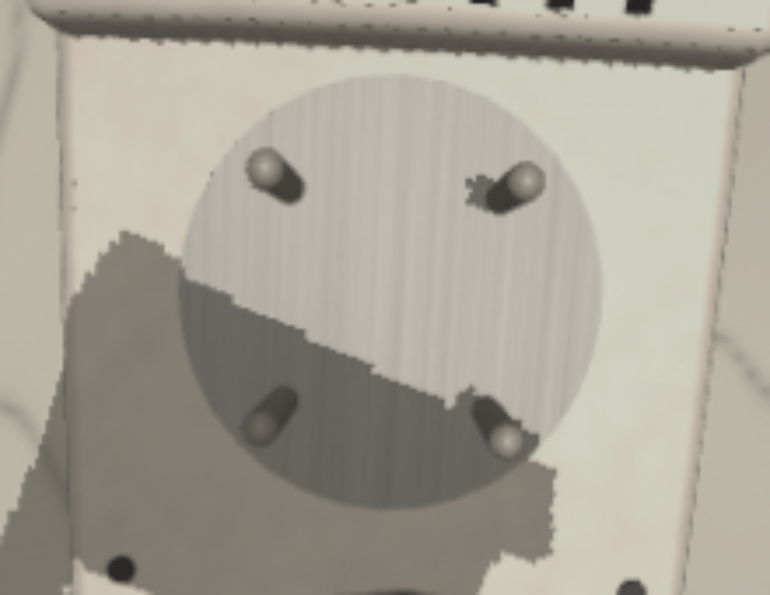

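```bash
python3 - <<'E'
from h import *
np.set_printoptions(precision=4,suppress=True)
c=cam('wrist')
t=np.array([[266,166],[526,181],[508,440],[263,425]])/3.5+[207,29]
P=plane(c,t,.106); print(P,P.mean(0))
b=np.array([[288,190],[498,200],[486,408],[286,400]])/3.5+[207,29]
B=plane(c,b,.052); print(B.mean(0), np.linalg.norm(P-P.mean(0),axis=1),np.linalg.norm(B-B.mean(0),axis=1))
d=P[0]-P[2]; e=P[1]-P[3]; print(np.degrees(np.arctan2(d[1],d[0]))-45,np.degrees(np.arctan2(e[1],e[0]))+45)
m=plane(c,np.array([[121,569],[631,590]])/3.5+[207,29],.044); print(m,np.degrees(np.arctan2(*(m[0]-m[1])[[1,0]]))-90)
p=np.array(readout.get_obs()['position'])
for dz in(.0295,.026,.022): print([ring(c,p,p[2]+dz,r) for r in(.033,.028)])
E
```

```text
[[ 0.6584  0.0504  0.106 ]
 [ 0.6745 -0.0015  0.106 ]
 [ 0.6227 -0.0182  0.106 ]
 [ 0.607   0.0337  0.106 ]] [0.6406 0.0161 0.106 ]
[0.6402 0.0162 0.052 ] [0.0386 0.0381 0.0387 0.038 ] [0.038  0.0376 0.0378 0.0376]
17.503201234841434 17.49148524660652
[[ 0.5437  0.0626  0.044 ]
 [ 0.5888 -0.0771  0.044 ]] 17.88231906676282
[(array([ 0.5792, -0.0066]), np.float64(0.0319331436400064), 55), (array([ 0.5793, -0.0066]), np.float64(0.027870371457815287), 48)]
[(array([ 0.5771, -0.0074]), np.float64(0.03291516778578493), 60), (array([ 0.5774, -0.0072]), np.float64(0.028917397764285403), 61)]
[(array([ 0.5747, -0.0083]), np.float64(0.034064007750454574), 60), (array([ 0.5746, -0.0083]), np.float64(0.02962543095971022), 61)]
```

The posts and plate agree on the pocket centre (0.6405, 0.0165) and a mill yaw of 17.5°; post radius 38.3 mm checks out. Moving there and lowering.

Emit:
jog_arm --pt "22 8 -10 -0.05" --pt "22 8 -20 0" --pt "19 7.4 -25 0" --pt "0 0 -25 0" --pt "0 0 0 0"

```text
t: 10.4
position: [0.639, 0.0165, 0.1269]
tcp_rot: [[0.954, 0.301, -0.006], [0.301, -0.954, 0.0], [-0.006, -0.002, -1.0]]
wrist_force: [-0.5, 0.9, -1.5]
opening: 0.746
grip_force: 45.7
```

Emit:
jog_arm --pt "0 0 0 0" --pt "0 0 0 0" --pt "0 0 0 0"

```text
t: 10.7
position: [0.6415, 0.0163, 0.132]
tcp_rot: [[0.954, 0.301, 0.002], [0.301, -0.954, -0.0], [0.002, 0.001, -1.0]]
wrist_force: [0.0, 0.1, -2.2]
opening: 0.745
grip_force: 45.8
```

Emit:
jog_arm --pt "-1 0 -10 0" --pt "0 0 -10 0" --pt "0 0 -10 0" --pt "0 0 -5 0" --pt "0 0 0 0"

```text
t: 11.2
position: [0.6395, 0.0165, 0.094]
tcp_rot: [[0.954, 0.301, -0.002], [0.301, -0.954, 0.0], [-0.002, -0.001, -1.0]]
wrist_force: [-0.4, -0.3, -0.8]
opening: 0.748
grip_force: 45.9
```

Emit:
jog_arm --pt "0 0 -10 0" --pt "0 0 -10 0" --pt "0 0 -8 0" --pt "0 0 -6 0" --pt "0 0 0 0"

```text
t: 11.7
position: [0.6395, 0.0165, 0.0601]
tcp_rot: [[0.954, 0.301, -0.002], [0.301, -0.954, 0.0], [-0.002, -0.001, -1.0]]
wrist_force: [-0.2, -1.0, -0.4]
opening: 0.743
grip_force: 45.9
```

Emit:
jog_arm --pt "0 0 -3 0" --pt "0 0 -2 0" --pt "0 0 -1 0" --pt "0 0 0 0"

```text
t: 12.1
position: [0.6401, 0.0165, 0.0553]
tcp_rot: [[0.954, 0.301, 0.0], [0.301, -0.954, 0.0], [0.0, -0.0, -1.0]]
wrist_force: [0.0, -0.3, -2.2]
opening: 0.746
grip_force: 45.9
```

Emit:
jog_arm --pt "0 0 -1 0" --pt "0 0 -1 0" --pt "0 0 0 0"

```text
t: 12.4
position: [0.64, 0.0165, 0.0532]
tcp_rot: [[0.954, 0.301, -0.0], [0.301, -0.954, -0.0], [-0.0, -0.0, -1.0]]
wrist_force: [0.5, -0.1, -1.7]
opening: 0.747
grip_force: 45.9
```

Emit:
jog_arm --pt "0 0 -1 0" --pt "0 0 0 0"

```text
t: 12.6
position: [0.6402, 0.0165, 0.0525]
tcp_rot: [[0.954, 0.301, 0.0], [0.301, -0.954, 0.0], [0.0, 0.0, -1.0]]
wrist_force: [-1.3, -0.0, 0.6]
opening: 0.743
grip_force: 46.2
```

Emit:
jog_arm --pt "0 0 0 0" --pt "0 0 0 0" --pt "0 0 30 0" --pt "0 0 50 0" --pt "0 0 50 0" --gripper -1

```text
t: 13.1
position: [0.6396, 0.0165, 0.1834]
tcp_rot: [[0.954, 0.301, -0.001], [0.301, -0.954, 0.0], [-0.001, -0.0, -1.0]]
wrist_force: [1.3, 0.1, -0.5]
opening: 1.001
grip_force: 0.0
```

Emit:
jog_arm --pt "-37 30 15 0" --pt "-37 30 15 0" --pt "-37 30 15 0" --pt "-37 30 15 0" --pt "0 0 0 0"

```text
t: 13.6
position: [0.4895, 0.1391, 0.2444]
tcp_rot: [[0.953, 0.304, 0.002], [0.304, -0.953, 0.001], [0.002, -0.0, -1.0]]
wrist_force: [1.1, 0.5, -0.2]
opening: 1.001
grip_force: 0.0
```

Emit:
jog_arm --pt "0 0 0 0" --pt "0 0 0 0"

```text
t: 13.8
position: [0.4926, 0.1361, 0.242]
tcp_rot: [[0.954, 0.301, 0.0], [0.301, -0.954, -0.0], [-0.0, 0.0, -1.0]]
wrist_force: [-0.1, -0.6, -0.8]
opening: 1.002
grip_force: 0.0
```

```bash
python3 - <<'E'
from h import *
np.set_printoptions(precision=4,suppress=True)
st(); c=cam('wrist'); save('w6',c[0])
for n,P,z,r in(('r0',[.534,.191],.018,.033),('r1',[.418,.17],.018,.033),('lid',[.425,.053],.013,.032),('bk',[.553,.319],.07,.033),('jar',[.64,.0165],.082,.033)):
  print(n,proj(c,[*P,z]))
  try: print([ring(c,P,z,q) for q in(r,r-.005)])
  except Exception as e: print(e)
E
```

```text
t 13.80 pos [0.4926 0.1361 0.242 ] yaw 17.50 F [-0.1 -0.6 -0.8] op 1.002 gf 0.0
r0 [[282.6488 123.867 ]]
[(array([0.5365, 0.1916]), np.float64(0.031306162531556866), 50), (array([0.5368, 0.1903]), np.float64(0.02901840842964207), 42)]
r1 [[273.5855 221.7944]]
[(array([0.4279, 0.1722]), np.float64(0.031411926815086304), 38), (array([0.4289, 0.1716]), np.float64(0.02857215702355084), 47)]
lid [[364.7709 241.4422]]
[(array([0.4271, 0.0561]), np.float64(0.032480070086827836), 50), (array([0.4328, 0.0428]), np.float64(0.027261188336586282), 23)]
bk [[151.7558  66.9199]]
[(array([0.5481, 0.3142]), np.float64(0.03090957426896158), 63), (array([0.548 , 0.3156]), np.float64(0.02972393629036751), 68)]
jar [[491.9995  74.6236]]
[(array([0.6396, 0.0189]), np.float64(0.030329446567360828), 47), (array([0.64  , 0.0191]), np.float64(0.030013137647731523), 48)]
```

View pics/w6.png

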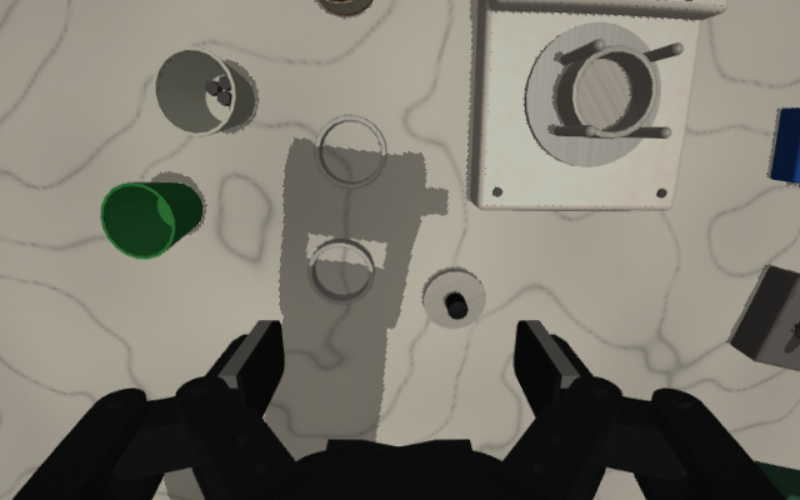

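Jar is seated between the posts at (612,92). Rings are at (351,152) and (343,270), lid at (454,298), white beaker at (197,92). Taking the nearer ring, again centring by squeezing at two yaws.

Emit:
jog_arm --pt "9 11 -20 0.15" --pt "9 11 -20 0.15" --pt "9 11 -20 0.15" --pt "9 11 -20 0.15" --pt "8 11 -20 0.15"

```text
t: 14.35
position: [0.537, 0.1911, 0.1405]
tcp_rot: [[0.488, 0.873, -0.001], [0.873, -0.488, -0.0], [-0.001, -0.001, -1.0]]
wrist_force: [-0.3, -0.5, -0.2]
opening: 1.001
grip_force: 0.0
```

Emit:
jog_arm --pt "0 0 -20 0.15" --pt "0 0 -20 0.15" --pt "0 0 -20 0.15" --pt "0 0 -20 0.15" --pt "0 0 -15 0.15"

```text
t: 14.85
position: [0.5361, 0.1905, 0.0451]
tcp_rot: [[-0.238, 0.971, -0.002], [0.971, 0.238, -0.001], [-0.0, -0.002, -1.0]]
wrist_force: [-0.3, -0.5, -0.5]
opening: 1.0
grip_force: 0.0
```

Emit:
jog_arm --pt "0 0 -20 0.071" --pt "0 0 -20 0" --pt "0 0 -11 0" --pt "0 0 0 0" --pt "0 0 0 0"

```text
t: 15.35
position: [0.5365, 0.1913, -0.0036]
tcp_rot: [[-0.301, 0.954, 0.0], [0.954, 0.301, 0.0], [0.0, 0.0, -1.0]]
wrist_force: [-0.3, 0.7, 0.3]
opening: 1.0
grip_force: 0.0
```

Emit:
jog_arm --pt "0 0 0 0" --pt "0 0 0 0" --pt "0 0 0 0" --pt "0 0 0 0" --pt "0 0 0 0" --gripper 1 --force 20

```text
t: 15.85
position: [0.5367, 0.1916, -0.0025]
tcp_rot: [[-0.301, 0.954, 0.002], [0.954, 0.301, 0.0], [-0.0, 0.002, -1.0]]
wrist_force: [-1.1, -1.6, 4.9]
opening: 0.764
grip_force: 21.0
```

Emit:
jog_arm --pt "0 0 0 0" --pt "0 0 0 0" --pt "0 0 0 0" --pt "0 0 0 -0.15" --pt "0 0 0 -0.15" --gripper -1

```text
t: 16.35
position: [0.5361, 0.1915, -0.0037]
tcp_rot: [[-0.0, 1.0, 0.0], [1.0, 0.0, 0.0], [0.0, 0.0, -1.0]]
wrist_force: [-0.5, 0.3, -1.0]
opening: 0.998
grip_force: 0.0
```

Emit:
jog_arm --pt "0 0 0 -0.15" --pt "0 0 0 -0.15" --pt "0 0 0 -0.15" --pt "0 0 0 -0.15" --pt "0 0 0 -0.15"

```text
t: 16.85
position: [0.536, 0.1915, -0.0037]
tcp_rot: [[0.682, 0.732, -0.0], [0.732, -0.682, -0.0], [-0.0, -0.0, -1.0]]
wrist_force: [-0.4, 0.3, 0.0]
opening: 0.994
grip_force: 0.0
```

Emit:
jog_arm --pt "0 0 0 -0.15" --pt "0 0 0 -0.15" --pt "0 0 0 -0.15" --pt "0 0 0 -0.071" --pt "0 0 0 0"

```text
t: 17.35
position: [0.536, 0.1915, -0.0037]
tcp_rot: [[0.954, 0.3, -0.0], [0.3, -0.954, 0.0], [-0.0, -0.0, -1.0]]
wrist_force: [-0.2, -1.1, -0.6]
opening: 1.001
grip_force: 0.0
```

Emit:
jog_arm --pt "0 0 0 0" --pt "0 0 0 0" --pt "0 0 0 0" --pt "0 0 0 0" --pt "0 0 0 0" --gripper 1 --force 30

```text
t: 17.85
position: [0.5361, 0.1916, -0.0033]
tcp_rot: [[0.953, 0.303, 0.0], [0.303, -0.953, 0.0], [0.0, -0.0, -1.0]]
wrist_force: [-2.2, 0.3, 6.8]
opening: 0.761
grip_force: 31.9
```

Emit:
jog_arm --pt "0 0 40 0" --pt "0 0 50 0" --pt "0 0 50 0" --pt "10 -18 20 0" --pt "15 -27 0 0"

```text
t: 18.35
position: [0.5625, 0.1473, 0.1601]
tcp_rot: [[0.952, 0.305, 0.006], [0.305, -0.952, 0.001], [0.006, 0.001, -1.0]]
wrist_force: [0.3, -0.2, -1.1]
opening: 0.759
grip_force: 34.7
```

Emit:
jog_arm --pt "20 -33 0 0" --pt "20 -33 0 0" --pt "20 -33 0 0" --pt "19 -31 0 0" --pt "0 0 0 0"

```text
t: 18.85
position: [0.6415, 0.0128, 0.1559]
tcp_rot: [[0.954, 0.299, 0.001], [0.299, -0.954, -0.001], [0.0, 0.001, -1.0]]
wrist_force: [-0.8, 0.2, -0.4]
opening: 0.757
grip_force: 34.7
```

Emit:
jog_arm --pt "0 0 -20 0" --pt "0 0 -15 0" --pt "0 0 0 0" --pt "0 0 0 0"

```text
t: 19.25
position: [0.6398, 0.017, 0.1212]
tcp_rot: [[0.953, 0.302, -0.001], [0.302, -0.953, 0.0], [-0.001, -0.0, -1.0]]
wrist_force: [-0.4, 0.4, -0.5]
opening: 0.763
grip_force: 34.7
```

Emit:
jog_arm --pt "0 0 -10 0" --pt "0 0 -10 0" --pt "0 0 -10 0" --pt "0 0 -5 0" --pt "0 0 0 0"

```text
t: 19.75
position: [0.6395, 0.0166, 0.0851]
tcp_rot: [[0.954, 0.301, -0.002], [0.301, -0.954, 0.0], [-0.002, -0.001, -1.0]]
wrist_force: [-2.0, 0.7, -1.6]
opening: 0.763
grip_force: 34.6
```

Emit:
jog_arm --pt "0 0 -2 0" --pt "0 0 -2 0" --pt "0 0 -2 0" --pt "0 0 0 0"

```text
t: 20.15
position: [0.6399, 0.0169, 0.0804]
tcp_rot: [[0.954, 0.301, -0.0], [0.301, -0.954, 0.0], [-0.0, -0.0, -1.0]]
wrist_force: [-3.9, 3.1, -0.3]
opening: 0.757
grip_force: 34.6
```

Emit:
jog_arm --pt "0 0 -1.5 0" --pt "0 0 0 0" --pt "0 0 0 0"

```text
t: 20.45
position: [0.64, 0.0169, 0.079]
tcp_rot: [[0.954, 0.301, -0.0], [0.301, -0.954, 0.0], [-0.0, -0.0, -1.0]]
wrist_force: [-3.5, 3.3, 0.4]
opening: 0.757
grip_force: 34.7
```

Emit:
jog_arm --pt "0 0 0 0" --pt "0 0 0 0" --pt "0 0 30 0" --pt "0 0 50 0" --pt "0 0 50 0" --gripper -1

```text
t: 20.95
position: [0.6399, 0.0162, 0.2103]
tcp_rot: [[0.954, 0.301, -0.0], [0.301, -0.954, -0.0], [-0.0, 0.0, -1.0]]
wrist_force: [0.8, -0.6, 0.6]
opening: 1.0
grip_force: 0.0
```

Emit:
jog_arm --pt "-40 25 8 0" --pt "-40 25 8 0" --pt "-40 25 8 0" --pt "-40 25 8 0" --pt "0 0 0 0"

```text
t: 21.45
position: [0.4772, 0.1184, 0.2423]
tcp_rot: [[0.953, 0.303, 0.002], [0.303, -0.953, 0.001], [0.002, -0.0, -1.0]]
wrist_force: [1.4, 0.4, 0.0]
opening: 0.999
grip_force: 0.0
```

Emit:
jog_arm --pt "0 0 0 0" --pt "0 0 0 0"

```text
t: 21.65
position: [0.481, 0.1161, 0.2409]
tcp_rot: [[0.954, 0.301, 0.001], [0.301, -0.954, -0.0], [0.001, 0.0, -1.0]]
wrist_force: [-0.5, -0.2, -0.1]
opening: 1.001
grip_force: 0.0
```

```bash
python3 - <<'E'
from h import *
np.set_printoptions(precision=4,suppress=True)
st(); c=cam('wrist'); np.save('pics/w7.npy',c[0])
for n,P,z,r in(('r1',[.4284,.172],.018,.033),('r1',[.4284,.172],.018,.028),('lid',[.427,.056],.013,.032),('top',[.64,.0165],.1,.033),('top',[.64,.0165],.1,.028)):
  print(n,proj(c,[*P,z]), ring(c,P,z,r))
E
```

```text
t 21.65 pos [0.481  0.1161 0.2409] yaw 17.49 F [-0.5 -0.2 -0.1] op 1.001 gf 0.0
r1 [[260.5179 200.6143]] (array([0.4265, 0.1706]), np.float64(0.031707540021517724), 42)
r1 [[260.5179 200.6143]] (array([0.4282, 0.17  ]), np.float64(0.02868597153468209), 44)
lid [[351.2634 227.2891]] (array([0.4271, 0.0563]), np.float64(0.03250653586599447), 53)
top [[488.1963  50.9231]] (array([0.6434, 0.0244]), np.float64(0.03459801956026282), 35)
top [[488.1963  50.9231]] (array([0.6398, 0.0195]), np.float64(0.030046557611626463), 51)
```

Emit:
jog_arm --pt "-11 11 -20 0.15" --pt "-11 11 -20 0.15" --pt "-11 11 -20 0.15" --pt "-11 11 -20 0.15" --pt "-9.5 10.5 -20 0.15"

```text
t: 22.2
position: [0.4268, 0.1709, 0.1396]
tcp_rot: [[0.488, 0.873, -0.0], [0.873, -0.488, -0.0], [-0.0, -0.0, -1.0]]
wrist_force: [1.1, 0.4, -0.8]
opening: 0.997
grip_force: 0.0
```

Emit:
jog_arm --pt "0 0 -20 0.15" --pt "0 0 -20 0.15" --pt "0 0 -20 0.15" --pt "0 0 -20 0.15" --pt "0 0 -15 0.15"

```text
t: 22.7
position: [0.427, 0.1704, 0.0441]
tcp_rot: [[-0.238, 0.971, -0.001], [0.971, 0.238, -0.0], [-0.0, -0.001, -1.0]]
wrist_force: [-1.2, -0.4, 0.1]
opening: 1.002
grip_force: 0.0
```

Emit:
jog_arm --pt "0 0 -20 0.071" --pt "0 0 -20 0" --pt "0 0 -10 0" --pt "0 0 0 0" --pt "0 0 0 0"

```text
t: 23.2
position: [0.427, 0.1709, -0.004]
tcp_rot: [[-0.301, 0.954, 0.0], [0.954, 0.301, 0.0], [-0.0, 0.0, -1.0]]
wrist_force: [0.4, 0.4, 0.2]
opening: 1.0
grip_force: 0.0
```

Emit:
jog_arm --pt "0 0 0 0" --pt "0 0 0 0" --pt "0 0 0 0" --pt "0 0 0 0" --pt "0 0 0 0" --gripper 1 --force 20

```text
t: 23.7
position: [0.427, 0.1711, -0.0034]
tcp_rot: [[-0.301, 0.954, 0.001], [0.954, 0.301, 0.0], [-0.0, 0.001, -1.0]]
wrist_force: [-1.5, -1.5, 6.5]
opening: 0.752
grip_force: 21.6
```

Emit:
jog_arm --pt "0 0 0 0" --pt "0 0 0 0" --pt "0 0 0 0" --pt "0 0 0 -0.15" --pt "0 0 0 -0.15" --gripper -1

```text
t: 24.2
position: [0.4266, 0.171, -0.0042]
tcp_rot: [[-0.0, 1.0, 0.0], [1.0, 0.0, 0.0], [0.0, 0.0, -1.0]]
wrist_force: [0.3, 0.2, 0.1]
opening: 0.997
grip_force: 0.0
```

Emit:
jog_arm --pt "0 0 0 -0.15" --pt "0 0 0 -0.15" --pt "0 0 0 -0.15" --pt "0 0 0 -0.15" --pt "0 0 0 -0.15"

```text
t: 24.7
position: [0.4265, 0.1711, -0.0042]
tcp_rot: [[0.682, 0.732, 0.0], [0.732, -0.682, 0.0], [0.0, -0.0, -1.0]]
wrist_force: [0.4, 0.7, 0.5]
opening: 1.003
grip_force: 0.0
```

Emit:
jog_arm --pt "0 0 0 -0.15" --pt "0 0 0 -0.15" --pt "0 0 0 -0.15" --pt "0 0 0 -0.071" --pt "0 0 0 0"

```text
t: 25.2
position: [0.4265, 0.1711, -0.0042]
tcp_rot: [[0.954, 0.3, -0.0], [0.3, -0.954, 0.0], [-0.0, -0.0, -1.0]]
wrist_force: [0.0, 0.1, -0.4]
opening: 0.997
grip_force: 0.0
```

Emit:
jog_arm --pt "0 0 0 0" --pt "0 0 0 0" --pt "0 0 0 0" --pt "0 0 0 0" --pt "0 0 0 0" --gripper 1 --force 30

```text
t: 25.7
position: [0.4266, 0.171, -0.0037]
tcp_rot: [[0.953, 0.303, 0.0], [0.303, -0.953, -0.0], [0.0, 0.0, -1.0]]
wrist_force: [-2.4, -0.5, 9.0]
opening: 0.776
grip_force: 30.6
```

Emit:
jog_arm --pt "0 0 40 0" --pt "0 0 50 0" --pt "0 0 50 0" --pt "0 0 35 0" --pt "0 0 0 0"

```text
t: 26.2
position: [0.4285, 0.1717, 0.175]
tcp_rot: [[0.953, 0.303, 0.008], [0.303, -0.953, 0.002], [0.008, 0.0, -1.0]]
wrist_force: [0.4, 0.3, -1.8]
opening: 0.767
grip_force: 34.6
```

Emit:
jog_arm --pt "35 -25 0 0" --pt "36 -26 0 0" --pt "36 -26 0 0" --pt "36 -26 0 0" --pt "35 -26 0 0"

```text
t: 26.7
position: [0.6054, 0.0407, 0.1692]
tcp_rot: [[0.953, 0.302, -0.002], [0.302, -0.953, 0.0], [-0.002, -0.001, -1.0]]
wrist_force: [-0.1, 0.5, -1.0]
opening: 0.765
grip_force: 34.6
```

Emit:
jog_arm --pt "35 -25 0 0" --pt "0 0 -20 0" --pt "0 0 -22 0" --pt "0 0 0 0" --pt "0 0 0 0"

```text
t: 27.2
position: [0.6392, 0.0171, 0.1282]
tcp_rot: [[0.953, 0.302, -0.002], [0.302, -0.953, 0.0], [-0.002, -0.001, -1.0]]
wrist_force: [-0.3, -0.2, -1.6]
opening: 0.769
grip_force: 34.6
```

Emit:
jog_arm --pt "0 0 0 0" --pt "0 0 0 0"

```text
t: 27.4
position: [0.64, 0.0172, 0.1299]
tcp_rot: [[0.953, 0.302, 0.002], [0.302, -0.953, -0.0], [0.002, 0.001, -1.0]]
wrist_force: [0.1, 0.3, -1.7]
opening: 0.769
grip_force: 34.6
```

Emit:
jog_arm --pt "-0.5 0 -10 0" --pt "0 0 -8 0" --pt "0 0 -5 0" --pt "0 0 0 0"

```text
t: 27.8
position: [0.6385, 0.0171, 0.1046]
tcp_rot: [[0.954, 0.301, -0.002], [0.301, -0.954, 0.0], [-0.002, -0.001, -1.0]]
wrist_force: [-0.9, -0.7, -2.0]
opening: 0.772
grip_force: 34.6
```

Emit:
jog_arm --pt "0 0 -3 0" --pt "0 0 -2 0" --pt "0 0 -1 0" --pt "0 0 0 0"

```text
t: 28.2
position: [0.639, 0.017, 0.0997]
tcp_rot: [[0.954, 0.301, -0.0], [0.301, -0.954, 0.0], [-0.0, -0.0, -1.0]]
wrist_force: [0.2, -0.1, -0.9]
opening: 0.772
grip_force: 34.6
```

Emit:
jog_arm --pt "0 0 -2 0" --pt "0 0 0 0" --pt "0 0 0 0"

```text
t: 28.5
position: [0.6391, 0.017, 0.0978]
tcp_rot: [[0.954, 0.301, 0.0], [0.301, -0.954, -0.0], [0.0, 0.0, -1.0]]
wrist_force: [-0.4, -0.1, -1.2]
opening: 0.771
grip_force: 34.6
```

Emit:
jog_arm --pt "0 0 -1.5 0" --pt "0 0 0 0"

```text
t: 28.7
position: [0.6392, 0.017, 0.0965]
tcp_rot: [[0.954, 0.301, 0.001], [0.301, -0.954, -0.0], [0.0, 0.0, -1.0]]
wrist_force: [-0.2, -0.0, 1.0]
opening: 0.768
grip_force: 34.7
```

Emit:
jog_arm --pt "0 0 0 0" --pt "0 0 0 0" --pt "0 0 30 0" --pt "0 0 50 0" --pt "0 0 50 0" --gripper -1

```text
t: 29.2
position: [0.6385, 0.017, 0.2274]
tcp_rot: [[0.954, 0.301, -0.002], [0.301, -0.954, 0.0], [-0.001, -0.001, -1.0]]
wrist_force: [0.2, -0.3, 0.4]
opening: 1.003
grip_force: 0.0
```

Emit:
jog_arm --pt "-28 34 6 0" --pt "-28 34 6 0" --pt "-28 34 6 0" --pt "-28 34 6 0" --pt "-28 34 6 0"

```text
t: 29.7
position: [0.4977, 0.1881, 0.2566]
tcp_rot: [[0.954, 0.301, 0.0], [0.301, -0.954, 0.0], [0.0, -0.0, -1.0]]
wrist_force: [1.0, 1.7, 0.1]
opening: 1.002
grip_force: 0.0
```

Emit:
jog_arm --pt "0 0 0 0" --pt "0 0 0 0" --pt "0 0 0 0"

```text
t: 30.0
position: [0.4995, 0.1865, 0.2562]
tcp_rot: [[0.954, 0.301, 0.0], [0.301, -0.954, -0.0], [0.0, 0.0, -1.0]]
wrist_force: [0.2, 0.4, 0.8]
opening: 0.998
grip_force: 0.0
```

```bash
python3 - <<'E'
from h import *
np.set_printoptions(precision=4,suppress=True)
st(); c=cam('wrist'); save('w8',c[0])
for n,P,z,r in(('bk',[.549,.316],.07,.033),('bk',[.549,.316],.07,.03),('bfoot',[.549,.316],.0,.024),('top',[.64,.0165],.118,.033),('top',[.64,.0165],.118,.028)):
  try: print(n,proj(c,[*P,z]), ring(c,P,z,r))
  except Exception as e: print(n,e)
E
```

```text
t 30.00 pos [0.4995 0.1865 0.2562] yaw 17.49 F [0.2 0.4 0.8] op 0.998 gf 0.0
bk [[208.5988  95.455 ]] (array([0.5482, 0.3142]), np.float64(0.03073844129617357), 69)
bk [[208.5988  95.455 ]] (array([0.548 , 0.3158]), np.float64(0.02972405929258186), 48)
bfoot [[227.782   97.3336]] (array([0.549 , 0.3135]), np.float64(0.023994289623068942), 52)
top [[551.392  100.4233]] (array([0.6395, 0.0199]), np.float64(0.030408313364656426), 52)
top [[551.392  100.4233]] (array([0.6392, 0.0198]), np.float64(0.030159741974185188), 46)
```

View pics/w8.png

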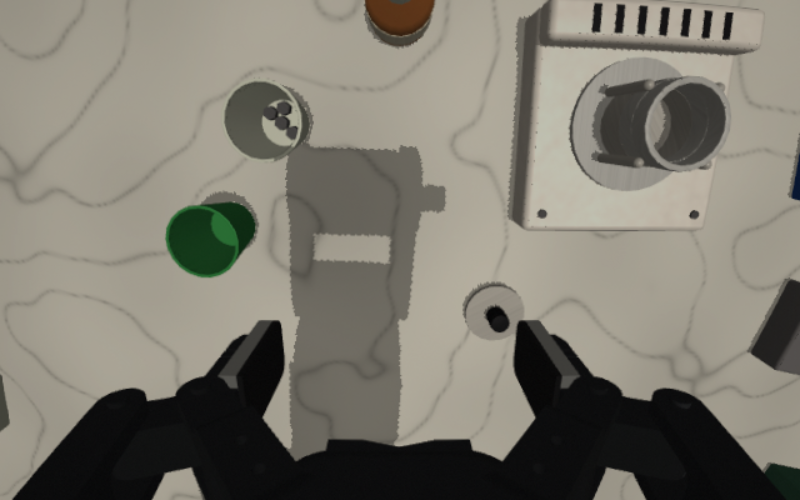

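Stack (jar + two rings) stands at (668,122), and the white beaker at (265,120) has its pieces visible. I'll grip the beaker near its rim with the pinch axis along mill x. It can then be tilted by pivoting it against a fixed edge.

Emit:
jog_arm --pt "10 25 -10 0.15" --pt "10 25 -10 0.15" --pt "10 25 -10 0.15" --pt "10 26 -10 0.15" --pt "9.5 26.5 -10 0.15"

```text
t: 30.55
position: [0.5497, 0.3145, 0.2053]
tcp_rot: [[0.489, 0.872, -0.001], [0.872, -0.489, -0.0], [-0.001, -0.0, -1.0]]
wrist_force: [-0.1, 0.7, 0.2]
opening: 0.999
grip_force: 0.0
```

Emit:
jog_arm --pt "0 0 -10 0.15" --pt "0 0 -15 0.15" --pt "0 0 -15 0.15" --pt "0 0 -15 0.15" --pt "0 0 -15 0.15"

```text
t: 31.05
position: [0.5493, 0.3135, 0.1351]
tcp_rot: [[-0.237, 0.971, -0.001], [0.971, 0.237, -0.0], [-0.0, -0.001, -1.0]]
wrist_force: [0.0, 0.3, 0.8]
opening: 0.995
grip_force: 0.0
```

Emit:
jog_arm --pt "0 0 -10 0.071" --pt "0 0 0 0" --pt "0 0 0 0"

```text
t: 31.35
position: [0.5491, 0.3139, 0.1262]
tcp_rot: [[-0.298, 0.955, -0.0], [0.955, 0.298, -0.0], [-0.0, -0.0, -1.0]]
wrist_force: [0.5, 0.2, -0.8]
opening: 1.003
grip_force: 0.0
```

```bash
python3 - <<'E'
from h import *
np.set_printoptions(precision=4,suppress=True)
st(); print(readout.get_obs()['q']); c=cam('wrist')
for z,r in((.07,.033),(.07,.03)): print(ring(c,[.549,.314],z,r))
t=cam('top'); print(plane(t,[[160+163/2.4,110+97/2.4]],.09))
E
```

```text
t 31.35 pos [0.5491 0.3139 0.1262] yaw 107.33 F [ 0.5  0.2 -0.8] op 1.003 gf 0.0
[25.5381 35.1733 86.7252 -0.0015 58.1181  8.2043]
(array([0.5484, 0.3152]), np.float64(0.03084785613037191), 64)
(array([0.5484, 0.3151]), np.float64(0.03088751744211038), 59)
[[0.67   0.2388 0.09  ]]
```

Emit:
jog_arm --pt "-0.5 1 -30 0" --pt "0 0 -30 0" --pt "0 0 -20 0" --pt "0 0 -10 0" --pt "0 0 0 0"

```text
t: 31.95
position: [0.5478, 0.3153, 0.0357]
tcp_rot: [[-0.3, 0.954, -0.001], [0.954, 0.3, -0.001], [-0.0, -0.001, -1.0]]
wrist_force: [0.1, 0.1, 0.3]
opening: 1.001
grip_force: 0.0
```

Emit:
jog_arm --pt "0 0 0 0" --pt "0 0 0 0" --pt "0 0 0 0" --pt "0 0 0 0" --pt "0 0 0 0" --gripper 1 --force 30

```text
t: 32.45
position: [0.5487, 0.3159, 0.0382]
tcp_rot: [[-0.301, 0.954, 0.002], [0.954, 0.301, 0.001], [0.0, 0.002, -1.0]]
wrist_force: [-2.8, -1.1, 6.3]
opening: 0.753
grip_force: 31.7
```

Emit:
jog_arm --pt "0 0 10 0" --pt "0 0 20 0" --pt "0 0 40 0" --pt "0 0 40 0" --pt "0 0 0 0"

```text
t: 32.95
position: [0.5507, 0.3168, 0.1534]
tcp_rot: [[-0.301, 0.953, 0.01], [0.954, 0.301, 0.005], [0.001, 0.01, -1.0]]
wrist_force: [0.1, 0.3, -0.6]
opening: 0.754
grip_force: 34.1
```

Emit:
jog_arm --pt "0 0 0 0" --pt "0 0 0 0"

```text
t: 33.15
position: [0.5475, 0.3152, 0.1455]
tcp_rot: [[-0.301, 0.954, -0.001], [0.954, 0.301, -0.001], [-0.0, -0.001, -1.0]]
wrist_force: [0.2, 1.0, -2.3]
opening: 0.751
grip_force: 34.1
```

Emit:
jog_arm --pt "10 -35 0 0" --pt "10 -35 0 0" --pt "11 -35 0 0" --pt "11 -35 0 0" --pt "10 -34 0 0"

```text
t: 33.65
position: [0.5997, 0.1399, 0.1449]
tcp_rot: [[-0.301, 0.954, -0.002], [0.954, 0.301, -0.0], [0.0, -0.002, -1.0]]
wrist_force: [1.1, -0.1, -2.0]
opening: 0.752
grip_force: 34.1
```

Emit:
jog_arm --pt "0 0 -30 0" --pt "0 0 -30 0" --pt "0 0 -24 0" --pt "0 0 -10 0" --pt "0 0 0 0"

```text
t: 34.15
position: [0.5989, 0.1414, 0.0504]
tcp_rot: [[-0.301, 0.954, -0.004], [0.954, 0.301, -0.001], [0.001, -0.004, -1.0]]
wrist_force: [0.1, 0.2, -0.5]
opening: 0.755
grip_force: 34.1
```

Emit:
jog_arm --pt "0 0 0 0" --pt "0 0 0 0" --pt "0 0 0 0"

```text
t: 34.45
position: [0.6006, 0.1417, 0.0534]
tcp_rot: [[-0.301, 0.954, 0.002], [0.954, 0.301, 0.0], [-0.0, 0.002, -1.0]]
wrist_force: [0.6, 0.1, -1.3]
opening: 0.751
grip_force: 34.1
```

```bash
python3 - <<'E'
from h import *
np.set_printoptions(precision=4,suppress=True)
st(); c=cam('wrist'); o=np.array(readout.get_obs()['position'])
for dz in(.03,.034): print(dz,[ring(c,o,o[2]+dz,r) for r in (.033,.03)])
s=cam('side'); q=proj(s,[.6,.12,.06])[0].astype(int); im=s[0][q[1]-70:q[1]+70,q[0]-90:q[0]+90]; save('s9',im,4); print(q)
E
```

```text
t 34.45 pos [0.6006 0.1417 0.0534] yaw 107.54 F [ 0.6  0.1 -1.3] op 0.751 gf 34.1
0.03 [(array([0.6012, 0.142 ]), np.float64(0.03287804941254777), 42), (array([0.601 , 0.1426]), np.float64(0.032604271817060555), 56)]
0.034 [(array([0.6004, 0.1449]), np.float64(0.031490486192989955), 52), (array([0.6003, 0.1445]), np.float64(0.03173305704419301), 46)]
[274 244]
```

View pics/s9.png

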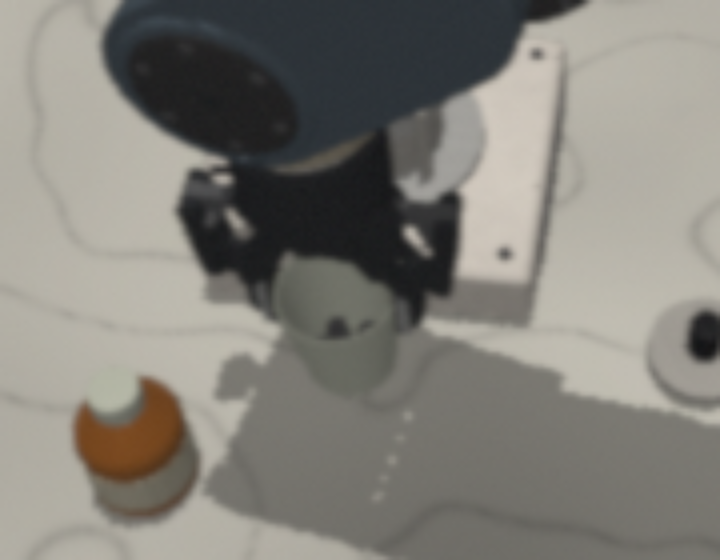

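The side view shows the beaker upright in the grip at (335,320), clear of the mill edge and the bottle. Now pivoting it against the mill's edge.

Emit:
jog_arm --pt "2 -6 0 0" --pt "2 -6 0 0" --pt "2 -6 0 0" --pt "2 -6 0 0" --pt "0 0 0 0"

```text
t: 35.05
position: [0.6086, 0.117, 0.0526]
tcp_rot: [[-0.3, 0.954, 0.001], [0.954, 0.3, 0.0], [0.0, 0.001, -1.0]]
wrist_force: [0.5, 3.4, 0.3]
opening: 0.751
grip_force: 33.1
```

Emit:
jog_arm --pt "1.5 -5 0 0" --pt "1.5 -5 0 0" --pt "1.5 -5 0 0" --pt "0 0 0 0"

```text
t: 35.45
position: [0.6132, 0.1023, 0.0533]
tcp_rot: [[-0.301, 0.954, 0.001], [0.954, 0.301, 0.0], [-0.0, 0.001, -1.0]]
wrist_force: [-2.8, 4.6, 9.0]
opening: 0.75
grip_force: 30.7
```

```bash
python3 - <<'E'
from h import *
st(); c=cam('wrist'); save('w10',c[0],1.0)
E
```

```text
t 35.45 pos [0.6132 0.1023 0.0533] yaw 107.51 F [-2.8  4.6  9. ] op 0.750 gf 30.7
```

View pics/w10.png

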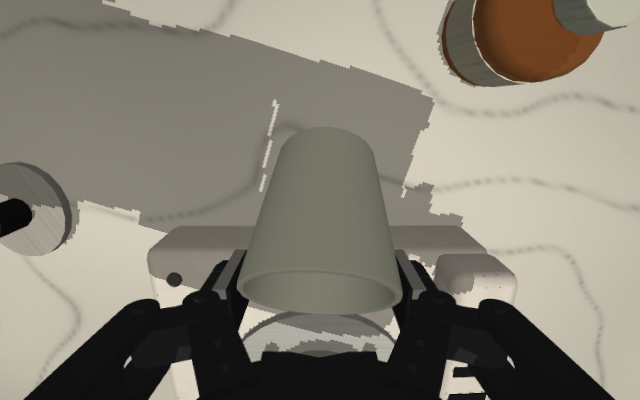

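The beaker pivots well: its foot is at (330,135) and rim at (320,290), tilted about 60°. Continuing.

Emit:
jog_arm --pt "1.5 -5 0 0" --pt "1.5 -5 0 0" --pt "1.5 -5 0 0" --pt "1.5 -5 0 0" --pt "0 0 0 0"

```text
t: 36.0
position: [0.619, 0.0818, 0.0525]
tcp_rot: [[-0.301, 0.954, 0.001], [0.954, 0.301, -0.0], [-0.0, 0.001, -1.0]]
wrist_force: [-0.7, -0.1, 6.6]
opening: 0.739
grip_force: 32.1
```

```bash
python3 - <<'E'
from h import *
st(); c=cam('wrist'); np.save('pics/t1.npy',c[0])
E
```

```text
t 36.00 pos [0.619  0.0818 0.0525] yaw 107.50 F [-0.7 -0.1  6.6] op 0.739 gf 32.1
```

Emit:
jog_arm --pt "0 0 20 0" --pt "0 0 30 0" --pt "0 0 40 0" --pt "0 0 0 0" --pt "0 0 0 0"

```text
t: 36.55
position: [0.6187, 0.0821, 0.1424]
tcp_rot: [[-0.301, 0.954, 0.001], [0.954, 0.301, -0.001], [-0.001, 0.001, -1.0]]
wrist_force: [0.5, -0.4, -2.7]
opening: 0.74
grip_force: 33.6
```

```bash
python3 - <<'E'
from h import *
st(); c=cam('wrist'); a=np.load('pics/t1.npy'); b=c[0]
save('w11',np.hstack([a[60:340,180:480],b[60:340,180:480]]),1.3)
E
```

```text
t 36.55 pos [0.6187 0.0821 0.1424] yaw 107.52 F [ 0.5 -0.4 -2.7] op 0.740 gf 33.6
```

View pics/w11.png

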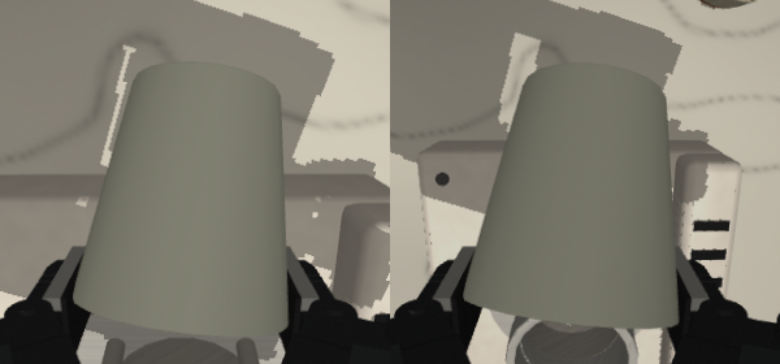

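The tilt holds by itself after lifting. In the right half the foot is at (600,70) and the mouth at (575,320). Now over the stack, pressing the beaker's underside on the ring edge to tip it further.

Emit:
jog_arm --pt "5 -16 0 0" --pt "5 -16 0 0" --pt "5 -16 0 0" --pt "5 -16 0 0" --pt "0 0 0 0"

```text
t: 37.1
position: [0.6392, 0.0157, 0.142]
tcp_rot: [[-0.299, 0.954, 0.0], [0.954, 0.299, -0.0], [-0.0, -0.0, -1.0]]
wrist_force: [0.5, 0.0, -2.0]
opening: 0.744
grip_force: 33.6
```

Emit:
jog_arm --pt "0 0 0 0" --pt "0 0 -8 0" --pt "0 0 -8 0" --pt "0 0 0 0" --pt "0 0 0 0"

```text
t: 37.6
position: [0.6388, 0.0189, 0.1264]
tcp_rot: [[-0.302, 0.953, 0.001], [0.953, 0.302, -0.0], [-0.0, 0.001, -1.0]]
wrist_force: [0.7, -0.7, 3.7]
opening: 0.746
grip_force: 32.0
```

Emit:
jog_arm --pt "0 0 -3 0" --pt "0 0 -2 0" --pt "0 0 0 0"

```text
t: 37.9
position: [0.6392, 0.0187, 0.1219]
tcp_rot: [[-0.301, 0.954, 0.002], [0.954, 0.301, 0.0], [-0.001, 0.002, -1.0]]
wrist_force: [0.7, -0.8, 6.8]
opening: 0.743
grip_force: 31.4
```

Emit:
jog_arm --pt "0 0 -2 0" --pt "0 0 -2 0" --pt "0 0 0 0"

```text
t: 38.2
position: [0.6395, 0.0177, 0.1186]
tcp_rot: [[-0.301, 0.953, 0.003], [0.953, 0.301, -0.001], [-0.002, 0.002, -1.0]]
wrist_force: [-0.2, -6.5, 9.9]
opening: 0.742
grip_force: 30.9
```

Emit:
jog_arm --pt "0 0 -2 0" --pt "0 0 -2 0" --pt "0 0 0 0"

```text
t: 38.5
position: [0.6398, 0.0169, 0.1151]
tcp_rot: [[-0.301, 0.954, 0.004], [0.954, 0.301, -0.003], [-0.004, 0.003, -1.0]]
wrist_force: [-0.6, -10.7, 14.6]
opening: 0.74
grip_force: 30.4
```

Emit:
jog_arm --pt "0 0 -2 0" --pt "0 0 -1 0" --pt "0 0 0 0"

```text
t: 38.8
position: [0.6399, 0.0164, 0.1128]
tcp_rot: [[-0.301, 0.954, 0.004], [0.954, 0.301, -0.003], [-0.004, 0.003, -1.0]]
wrist_force: [-3.4, -14.5, 19.9]
opening: 0.742
grip_force: 31.5
```

```bash
python3 - <<'E'
from h import *
st(); c=cam('wrist'); np.save('pics/t2.npy',c[0]);s=cam('side'); np.save('pics/s2.npy',s[0])
E
```

```text
t 38.80 pos [0.6399 0.0164 0.1128] yaw 107.54 F [ -3.4 -14.5  19.9] op 0.742 gf 31.5
```

Emit:
jog_arm --pt "1 -3 8 0" --pt "0 0 0 0" --pt "2.4 -7.6 0 0" --pt "-2.4 7.6 0 0" --pt "2.4 -7.6 0 0"

```text
t: 39.4
position: [0.6412, 0.0092, 0.1175]
tcp_rot: [[-0.302, 0.953, -0.002], [0.953, 0.302, 0.001], [0.001, -0.001, -1.0]]
wrist_force: [0.6, 0.8, -3.1]
opening: 0.737
grip_force: 33.5
```

Emit:
jog_arm --pt "-2.4 7.6 0 0" --pt "2.4 -7.6 0 0" --pt "-2.4 7.6 0 0" --pt "0 0 0 0" --pt "0 0 0 0"

```text
t: 39.9
position: [0.6395, 0.0158, 0.1183]
tcp_rot: [[-0.302, 0.953, -0.0], [0.953, 0.302, 0.0], [0.0, -0.0, -1.0]]
wrist_force: [-0.5, -0.0, -1.8]
opening: 0.737
grip_force: 33.5
```

```bash
python3 - <<'E'
from h import *
st(); c=cam('wrist'); a=np.load('pics/t2.npy'); s=cam('side'); b=np.load('pics/s2.npy')
q=proj(s,[.64,.02,.13])[0].astype(int); print(q)
f=lambda i:i[q[1]-70:q[1]+70,q[0]-75:q[0]+75]
R=cv2.resize(np.hstack([f(b),f(s[0])]),(600,280))
L=np.hstack([a[60:340,170:470],c[0][60:340,170:470]])
save('w12',np.vstack([L,R]),1.05)
E
```

```text
t 39.90 pos [0.6395 0.0158 0.1183] yaw 107.56 F [-0.5 -0.  -1.8] op 0.737 gf 33.5
[276 185]
```

View pics/w12.png

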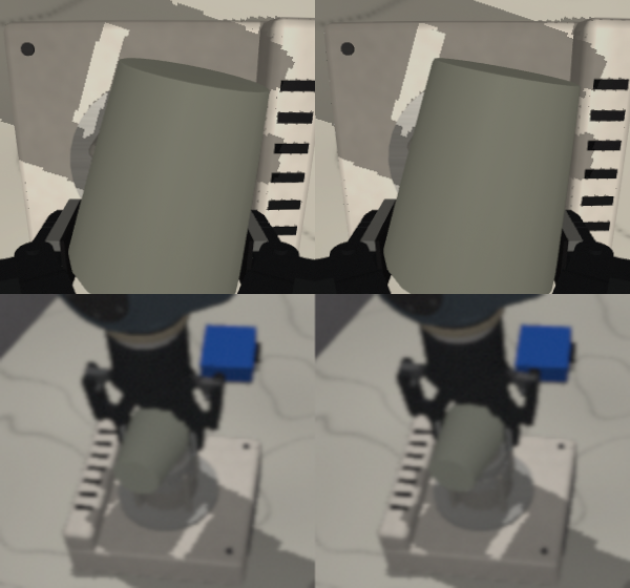

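The upper pair shows the foot face just visible (tilt about 98°, wall sloping about 15°), the mouth over the ring hole, and the stack still standing. I'm out of pictures, so from here I measure numerically. More shaking with the lip inside the hole.

Emit:
jog_arm --pt "3 -9.5 0 0" --pt "-4.5 14.3 0 0" --pt "4.5 -14.3 0 0" --pt "-4.5 14.3 0 0" --pt "4.5 -14.3 0 0"

```text
t: 40.5
position: [0.6422, 0.0073, 0.1183]
tcp_rot: [[-0.303, 0.953, -0.0], [0.953, 0.303, 0.001], [0.001, -0.0, -1.0]]
wrist_force: [-1.1, -0.9, -2.0]
opening: 0.741
grip_force: 34.3
```

Emit:
jog_arm --pt "-4.5 14.3 0 0" --pt "4.5 -14.3 0 0" --pt "-4.5 14.3 0 0" --pt "4.5 -14.3 0 0" --pt "-3 9.5 0 0"

```text
t: 41.0
position: [0.6401, 0.0136, 0.1183]
tcp_rot: [[-0.3, 0.954, 0.0], [0.954, 0.3, -0.001], [-0.001, 0.0, -1.0]]
wrist_force: [-0.2, 1.3, -2.4]
opening: 0.74
grip_force: 34.5
```

Emit:
jog_arm --pt "0 0 8 0" --pt "0 0 -8 0" --pt "0 0 8 0" --pt "0 0 -8 0" --pt "0 0 0 0"

```text
t: 41.5
position: [0.6391, 0.0155, 0.1173]
tcp_rot: [[-0.301, 0.954, -0.001], [0.954, 0.301, 0.0], [0.0, -0.001, -1.0]]
wrist_force: [0.7, 0.2, -2.0]
opening: 0.735
grip_force: 34.6
```

Emit:
jog_arm --pt "-4 12.7 0 0" --pt "4 -12.7 0 0" --pt "-4 12.7 0 0" --pt "4 -12.7 0 0" --pt "0 0 0 0"

```text
t: 42.0
position: [0.6398, 0.014, 0.118]
tcp_rot: [[-0.3, 0.954, -0.0], [0.954, 0.3, 0.0], [0.0, -0.0, -1.0]]
wrist_force: [-0.7, 0.1, -1.7]
opening: 0.741
grip_force: 36.5
```

```bash
python3 - <<'E'
from h import *
f=[]
for i in range(14):
    get_image('side'); f.append(readout.get_obs()['wrist_force'])
f=np.array(f); print(f.mean(0),f.std(0)/14**.5)
E
```

```text
[ 0.04027043 -0.25026836 -1.67868651] [0.19928554 0.14293272 0.14975042]
```

Emit:
jog_arm --pt "0 0 8 0" --pt "1.5 -4.8 0 0" --pt "1.5 -4.8 0 0" --pt "0 0 0 0" --pt "-7.5 23.8 0 0"

```text
t: 43.2
position: [0.6356, 0.0277, 0.1261]
tcp_rot: [[-0.299, 0.954, 0.001], [0.954, 0.299, -0.001], [-0.001, 0.0, -1.0]]
wrist_force: [-0.6, 0.7, -2.1]
opening: 0.743
grip_force: 36.5
```

Emit:
jog_arm --pt "1.5 -4.8 0 0" --pt "1.5 -4.8 0 0" --pt "1.5 -4.8 0 0" --pt "3 -9.4 0 0" --pt "-7.5 23.8 0 0"

```text
t: 43.7
position: [0.6362, 0.0261, 0.1263]
tcp_rot: [[-0.298, 0.955, 0.001], [0.955, 0.298, -0.001], [-0.001, 0.001, -1.0]]
wrist_force: [0.1, 0.4, -1.3]
opening: 0.74
grip_force: 36.5
```

Emit:
jog_arm --pt "1.5 -4.8 0 0" --pt "1.5 -4.8 0 0" --pt "1.5 -4.8 0 0" --pt "3 -9.4 0 0" --pt "-7.5 23.8 0 0"

```text
t: 44.2
position: [0.6363, 0.026, 0.1263]
tcp_rot: [[-0.298, 0.955, 0.001], [0.955, 0.298, -0.001], [-0.001, 0.001, -1.0]]
wrist_force: [-0.3, 0.7, -2.7]
opening: 0.743
grip_force: 36.5
```

Emit:
jog_arm --pt "1.5 -4.8 0 0" --pt "1.5 -4.8 0 0" --pt "1.5 -4.8 0 0" --pt "3 -9.4 0 0" --pt "-7.5 23.8 0 0"

```text
t: 44.7
position: [0.6363, 0.026, 0.1263]
tcp_rot: [[-0.298, 0.955, 0.001], [0.955, 0.298, -0.001], [-0.001, 0.001, -1.0]]
wrist_force: [-0.0, 0.3, -1.3]
opening: 0.741
grip_force: 36.5
```

Emit:
jog_arm --pt "1.5 -4.8 0 0" --pt "1.5 -4.8 0 0" --pt "1.5 -4.8 0 0" --pt "3 -9.4 0 0" --pt "-7.5 23.8 0 0"

```text
t: 45.2
position: [0.6363, 0.026, 0.1263]
tcp_rot: [[-0.298, 0.955, 0.001], [0.955, 0.298, -0.001], [-0.001, 0.001, -1.0]]
wrist_force: [-0.4, 0.8, -2.3]
opening: 0.742
grip_force: 36.5
```

Emit:
jog_arm --pt "1.5 -4.8 0 0" --pt "1.5 -4.8 0 0" --pt "1.5 -4.8 0 0" --pt "0 0 0 0" --pt "0 0 0 0"

```text
t: 45.7
position: [0.6397, 0.0147, 0.1262]
tcp_rot: [[-0.301, 0.954, -0.0], [0.954, 0.301, -0.0], [-0.0, -0.0, -1.0]]
wrist_force: [0.6, -0.8, -2.1]
opening: 0.746
grip_force: 36.5
```

```bash
python3 - <<'E'
from h import *
f=[]
for i in range(14):
    get_image('side'); f.append(readout.get_obs()['wrist_force'])
f=np.array(f); print(f.mean(0),f.std(0)/14**.5); st()
E
```

```text
[-0.14343374 -0.00792083 -1.93554942] [0.11373069 0.07317299 0.11742855]
t 46.40 pos [0.6396 0.0153 0.1263] yaw 107.53 F [-0.1  0.1 -1.1] op 0.737 gf 36.5
```

Weight reading says the pieces are still inside, since the fingertips reached the ring and limited the tilt. I'll lay the beaker on its side on the counter and re-grip it with the pad tips just under its axis, so it can be pressed further.

Emit:
jog_arm --pt "-1 3 5 0" --pt "-1.5 5 8 0" --pt "-2.5 8 8 0" --pt "-3.5 11 8 0" --pt "-4.5 14 8 0"

```text
t: 46.9
position: [0.6263, 0.0574, 0.1643]
tcp_rot: [[-0.301, 0.954, 0.001], [0.954, 0.301, 0.0], [-0.0, 0.001, -1.0]]
wrist_force: [-0.4, -0.5, -2.9]
opening: 0.742
grip_force: 36.5
```

Emit:
jog_arm --pt "-6 17 0 0" --pt "-7 20 0 0" --pt "-8 22 0 0" --pt "-10 22 0 0" --pt "-12 20 0 0"

```text
t: 47.4
position: [0.5825, 0.1594, 0.1631]
tcp_rot: [[-0.302, 0.953, -0.0], [0.953, 0.302, 0.0], [0.0, -0.0, -1.0]]
wrist_force: [0.3, -0.6, -2.2]
opening: 0.741
grip_force: 36.5
```

Emit:
jog_arm --pt "-16 16 0 0" --pt "-16 12 0 0" --pt "-14 8 0 0" --pt "-10 5 0 0" --pt "-7 2 0 0"

```text
t: 47.9
position: [0.5197, 0.2009, 0.1633]
tcp_rot: [[-0.302, 0.953, -0.0], [0.953, 0.302, -0.0], [-0.0, -0.0, -1.0]]
wrist_force: [-0.0, 1.2, -1.6]
opening: 0.736
grip_force: 36.5
```

Emit:
jog_arm --pt "0 0 -10 0" --pt "0 0 -20 0" --pt "0 0 -30 0" --pt "0 0 -30 0" --pt "0 0 -20 0"

```text
t: 48.4
position: [0.5201, 0.1995, 0.0506]
tcp_rot: [[-0.3, 0.954, -0.002], [0.954, 0.3, -0.001], [-0.0, -0.002, -1.0]]
wrist_force: [-0.5, -0.9, -1.7]
opening: 0.739
grip_force: 36.5
```

Emit:
jog_arm --pt "0 0 -20 0" --pt "0 0 -10 0" --pt "0 0 0 0" --pt "0 0 0 0"

```text
t: 48.8
position: [0.521, 0.2002, 0.0237]
tcp_rot: [[-0.301, 0.954, 0.001], [0.954, 0.301, 0.0], [-0.0, 0.001, -1.0]]
wrist_force: [0.5, 0.2, -2.1]
opening: 0.738
grip_force: 36.5
```

Emit:
jog_arm --pt "0 0 -8 0" --pt "0 0 -5 0" --pt "0 0 0 0"

```text
t: 49.1
position: [0.523, 0.2002, 0.0124]
tcp_rot: [[-0.301, 0.954, 0.005], [0.954, 0.301, 0.001], [-0.001, 0.005, -1.0]]
wrist_force: [0.3, -5.9, 18.0]
opening: 0.737
grip_force: 43.4
```

Emit:
jog_arm --pt "0 0 -2 0" --pt "0 0 -2 0" --pt "0 0 0 0"

```text
t: 49.4
position: [0.5235, 0.1997, 0.0093]
tcp_rot: [[-0.301, 0.954, 0.006], [0.954, 0.301, 0.0], [-0.002, 0.006, -1.0]]
wrist_force: [0.2, -14.1, 27.4]
opening: 0.742
grip_force: 44.1
```

Emit:
jog_arm --pt "0 0 3 0" --pt "0 0 1 0" --pt "0 0 0 0" --pt "0 0 0 0"

```text
t: 49.8
position: [0.5208, 0.2003, 0.0104]
tcp_rot: [[-0.301, 0.954, 0.001], [0.954, 0.301, 0.0], [-0.0, 0.001, -1.0]]
wrist_force: [1.2, -3.2, 4.4]
opening: 0.742
grip_force: 42.0
```

Emit:
jog_arm --pt "0 0 0 0" --pt "0 0 0 0" --pt "0 0 0 0" --pt "0 0 0 0" --pt "0 0 0 0" --gripper -1

```text
t: 50.3
position: [0.5206, 0.2003, 0.0104]
tcp_rot: [[-0.301, 0.954, 0.0], [0.954, 0.301, 0.0], [-0.0, 0.0, -1.0]]
wrist_force: [0.1, -1.3, 4.9]
opening: 0.999
grip_force: 0.0
```

Emit:
jog_arm --pt "0 0 40 0" --pt "0 0 50 0" --pt "0 0 50 0" --pt "0 0 40 0" --pt "0 0 0 0"

```text
t: 50.8
position: [0.5226, 0.2011, 0.1954]
tcp_rot: [[-0.301, 0.953, 0.008], [0.954, 0.301, 0.002], [-0.0, 0.008, -1.0]]
wrist_force: [-0.6, 0.2, -1.3]
opening: 1.001
grip_force: 0.0
```

Emit:
jog_arm --pt "0 0 0 0" --pt "0 0 0 0"

```text
t: 51.0
position: [0.5197, 0.2002, 0.1888]
tcp_rot: [[-0.301, 0.954, -0.003], [0.954, 0.301, -0.001], [0.0, -0.003, -1.0]]
wrist_force: [0.5, -0.3, 0.3]
opening: 0.999
grip_force: 0.0
```

```bash
python3 - <<'E'
from h import *
np.set_printoptions(precision=4,suppress=True)
st(); c=cam('wrist'); im=c[0]; np.save('pics/t3.npy',im); np.save('pics/T3.npy',c[3])
q=proj(c,[[.521,.2,.033],[.50,.267,.02]]); print(q)
h=cv2.cvtColor(im,cv2.COLOR_BGR2HSV).astype(int)
# coarse luminance/chroma dump around the beaker
x0,y0=int(q[:,0].mean())-110,int(q[:,1].mean())-90
g=cv2.resize(im[max(y0,0):y0+180,x0:x0+220],(44,36),interpolation=cv2.INTER_AREA).astype(int)
print(x0,y0)
for r in g: print(' '.join('%3d'%(p.mean()) for p in r))
E
```

```text
t 51.00 pos [0.5197 0.2002 0.1888] yaw 107.54 F [ 0.5 -0.3  0.3] op 0.999 gf 0.0
[[319.4127 185.9416]
 [319.599  110.3445]]
209 58
163 162 161 156 141 141 151 154 154 153 151 149 148 149 150 151 151 147 139 140 153 157 158 159 159 159 160 157 155 153 157 149 154 161 162 161 162 162 162 163 163 163 163 163
163 162 159 149 140 151 156 156 155 155 154 153 153 154 155 155 155 155 153 142 145 156 158 158 157 137 102  78  74  74  86 109 147 160 161 161 161 162 162 162 163 163 164 163
137 128 122  98 102 113 113 113 112 112 111 121 118 125 129 127 140 139 148 140 131 145 145 118  93  68  70  70  72  72  77  75  79 127 161 161 161 162 162 162 162 163 164 162
103 101  95  86  95  99 100 100  99  99  98  98  98  98  98  98  98  99  98  94  86  98 100  73  65  65  65  65  65  64  65  65  65  68 118 155 161 161 162 162 162 163 164 159
102  98  90  88  96  99 100  99  99  98  98  98  98  98  98  98  98  98  97  90  89  98  85  66  82  95  98  92  75  65  65  65  65  65  66 101 159 161 162 162 163 163 163 156
101  96  87  86  94  97  98  99  98  98  97  97  97  98  98  98  98  98  96  85  93  97  
[... 4666 characters left out ...]
 172 172 172 171 171 170 170 169 169 168 167 167 167 166 166 166 166 165 165 165 165 165 166 166 167 167 167 168 168 168 169 170 170 170 171 171 171 171 171 171 170 170 170
172 172 172 172 172 172 171 171 170 170 169 169 168 167 167 167 167 166 166 166 166 166 166 167 167 167 168 167 166 164 165 169 170 171 171 171 171 171 171 171 171 171 171 170
173 173 173 173 173 172 172 172 171 171 170 170 169 168 168 168 167 167 167 167 167 167 167 167 168 168 167 161 152 149 151 163 170 171 172 172 172 172 172 172 172 171 171 171
173 173 173 173 173 173 173 172 172 172 171 170 170 169 169 168 168 168 168 168 167 168 168 168 168 168 160 153 163 165 160 155 168 172 172 172 172 173 173 172 172 172 172 171
```

```bash
python3 - <<'E'
from h import *
np.set_printoptions(precision=4,suppress=True)
im=np.load('pics/t3.npy'); c=cam('wrist')
for n,(u,v) in dict(disc=(339,100),side=(380,100),side2=(360,72),low=(345,127),ringedge=(296,195),rb=(312,208),inside=(320,190),upperarc=(312,154)).items(): print(n,im[v,u],end=' ')
print()
print('disc/side px->world z0',plane(c,[[335,98],[354,98],[354,65],[354,140],[319,178]],0.0))
print('obj1 top z.07',plane(c,[[354,98]],.07))
s=im.astype(int); hsv=cv2.cvtColor(im,cv2.COLOR_BGR2HSV)
g=hsv[130:225:3,280:365:2,1]
V=hsv[130:225:3,280:365:2,2]
for r in V: print(' '.join('%3d'%p for p in r))
E
```

```text
disc [ 96 108 108] side [66 75 75] side2 [71 81 81] low [77 87 87] ringedge [60 64 65] rb [68 73 75] inside [ 94 104 107] upperarc [77 84 86] 
disc/side px->world z0 [[0.511  0.2827 0.    ]
 [0.529  0.2885 0.    ]
 [0.5189 0.3178 0.    ]
 [0.5426 0.2493 0.    ]
 [0.5204 0.2003 0.    ]]
obj1 top z.07 [[0.5226 0.2847 0.07  ]]
163 163 163 163 162 137 108 103 103 103 103 102 103 103 104 104 104 104 104 104  95 107 108  88  82  83  84  84  85  86  86  87  87  87  87  87  87  87  87  87  87  87  86
163 163 163 163 163 163 126 104 103 103 103 103 103 104 104 104 104 103 104 104 104 104 102 107 105  84  83  84  85  86  85  86  86  87  87  86  87  87  87  87  87  87  87
163 163 163 163 163 163 110 104 104 104 104 104 104 103 104 104 104 104 104 104 103 104 104 104 103 107 100  88  84  85  85  86  87  87  87  87  87  87  87  87  87  87  87
163 163 163 164 156 163 130 104 104 104 104 104 104 105 104 104 104 104 104 104 104 104 104 104 104  94 104 106 109 108  94  89  86  86  87  87  87  87  88  87  91  93 105
163 163 163 163 104 104 104 104 104 104 104 104 104 104 104 104 104 104 104 104 104 10
[... 4029 characters left out ...]
 176 176 176
174 174 174 174 174 174 174 174 174 173 174 174 171 158 162 169 171 175 166 150 152 154 169 177 173 166 159 162 173 175 175 175 175 175 176 176 176 176 176 176 176 178 176
175 175 176 175 175 174 174 174 174 174 174 174 174 174 173 174 170 165 161 155 158 160 164 162 168 175 175 175 176 175 176 176 176 176 176 176 176 177 176 177 176 177 177
176 175 175 175 175 176 175 175 175 175 174 174 174 174 174 174 174 174 175 174 174 175 175 176 175 175 175 176 176 176 176 176 176 176 176 176 176 176 176 177 178 177 177
176 175 176 176 176 176 175 175 175 175 175 175 175 175 175 175 176 175 175 175 176 175 175 175 176 176 176 176 176 176 176 176 176 176 176 176 177 176 176 176 176 177 178
```

The numbers show one spacer ring lying at (0.521, 0.200), so it hung on the beaker's lip and came along. The white beaker stands upright at (0.523, 0.285) with a clean, empty floor. That matches the weight of 1.68 N (empty beaker plus ring), so the pieces probably went in. I'll measure the ring and regrip it.

```bash
python3 - <<'E'
from h import *
np.set_printoptions(precision=4,suppress=True)
c=cam('wrist')
print([ring(c,[.521,.2],.018,r) for r in(.033,.028)])
print('bk',[ring(c,[.5226,.285],.07,r) for r in(.033,.03)])
im=c[0][60:140,300:400]; h=cv2.cvtColor(im,cv2.COLOR_BGR2HSV); print('floor std',c[0][85:112,325:352].std((0,1)))
t=cam('top'); print('stack top rim from top cam', [ring(t,[.639,.017],z,.033) for z in(.1,.118)])
E
```

```text
[(array([0.5221, 0.1974]), np.float64(0.03249853803533368), 40), (array([0.5208, 0.2017]), np.float64(0.02840800454389283), 42)]
bk [(array([0.5127, 0.2848]), np.float64(0.030240673564706624), 50), (array([0.5125, 0.2846]), np.float64(0.029873057203557707), 57)]
floor std [0.3008 0.5078 0.3012]
stack top rim from top cam [(array([0.6245, 0.0178]), np.float64(0.030803396324031004), 40), (array([0.6352, 0.0241]), np.float64(0.03144161414958279), 43)]
```

Emit:
jog_arm --pt "1 -0.5 -45 0" --pt "0 0 -50 0" --pt "0 0 -50 0" --pt "0 0 -35 0" --pt "0 0 -14 0"

```text
t: 51.7
position: [0.5194, 0.1992, -0.0074]
tcp_rot: [[-0.301, 0.954, -0.006], [0.954, 0.301, -0.002], [0.0, -0.006, -1.0]]
wrist_force: [-1.0, -0.0, 0.4]
opening: 0.996
grip_force: 0.0
```

Emit:
jog_arm --pt "0 0 0 0" --pt "0 0 0 0"

```text
t: 51.9
position: [0.5224, 0.2001, -0.0025]
tcp_rot: [[-0.301, 0.954, 0.002], [0.954, 0.301, 0.0], [-0.0, 0.002, -1.0]]
wrist_force: [-0.6, 0.0, -0.1]
opening: 1.0
grip_force: 0.0
```

Emit:
jog_arm --pt "0 0 0 0" --pt "0 0 0 0" --pt "0 0 0 0" --pt "0 0 0 0" --pt "0 0 0 0" --gripper 1 --force 25

```text
t: 52.4
position: [0.5225, 0.2001, -0.0019]
tcp_rot: [[-0.301, 0.954, 0.003], [0.954, 0.301, 0.001], [-0.0, 0.003, -1.0]]
wrist_force: [-0.9, -0.8, 7.6]
opening: 0.747
grip_force: 26.1
```

Emit:
jog_arm --pt "0 0 15 0" --pt "0 0 15 0" --pt "-20 -20 0 0" --pt "-25 -25 0 0" --pt "-26 -25 0 0"

```text
t: 52.9
position: [0.4503, 0.1293, 0.0278]
tcp_rot: [[-0.302, 0.953, 0.002], [0.953, 0.302, 0.0], [-0.0, 0.002, -1.0]]
wrist_force: [0.8, -0.7, -0.8]
opening: 0.748
grip_force: 29.6
```

Emit:
jog_arm --pt "0 0 0 0" --pt "0 0 -15 0" --pt "0 0 -10 0" --pt "0 0 -4.5 0" --pt "0 0 0 0"

```text
t: 53.4
position: [0.4509, 0.1301, -0.0028]
tcp_rot: [[-0.302, 0.953, 0.0], [0.953, 0.302, -0.0], [-0.0, 0.0, -1.0]]
wrist_force: [-0.0, -0.3, -0.0]
opening: 0.745
grip_force: 30.9
```

Emit:
jog_arm --pt "0 0 8 0" --pt "0 25 0 0" --pt "0 0 0 0" --pt "0 0 -8.5 0" --pt "0 0 0 0"

```text
t: 53.9
position: [0.4512, 0.1549, -0.0037]
tcp_rot: [[-0.301, 0.954, 0.001], [0.954, 0.301, 0.0], [0.0, 0.001, -1.0]]
wrist_force: [1.5, 2.0, 3.2]
opening: 0.746
grip_force: 32.2
```

Emit:
jog_arm --pt "0 0 0 0" --pt "0 0 0 0" --pt "0 0 0 0" --pt "0 0 0 -0.15" --pt "0 0 0 -0.15" --gripper -1

```text
t: 54.4
position: [0.4504, 0.1546, -0.0038]
tcp_rot: [[0.0, 1.0, -0.0], [1.0, -0.0, -0.0], [-0.0, -0.0, -1.0]]
wrist_force: [-0.0, -0.0, -0.6]
opening: 1.001
grip_force: 0.0
```

Emit:
jog_arm --pt "0 0 0 -0.15" --pt "0 0 0 -0.15" --pt "0 0 0 -0.15" --pt "0 0 0 -0.15" --pt "0 0 0 -0.15"

```text
t: 54.9
position: [0.4505, 0.1547, -0.0038]
tcp_rot: [[0.682, 0.731, -0.0], [0.731, -0.682, -0.0], [-0.0, -0.0, -1.0]]
wrist_force: [0.2, -0.1, -0.2]
opening: 1.0
grip_force: 0.0
```

Emit:
jog_arm --pt "0 0 0 -0.15" --pt "0 0 0 -0.15" --pt "0 0 0 -0.15" --pt "0 0 0 -0.071" --pt "0 0 0 0"

```text
t: 55.4
position: [0.4505, 0.1547, -0.0038]
tcp_rot: [[0.954, 0.3, -0.0], [0.3, -0.954, -0.0], [-0.0, 0.0, -1.0]]
wrist_force: [0.0, -0.5, -0.0]
opening: 0.996
grip_force: 0.0
```

Emit:
jog_arm --pt "0 0 0 0" --pt "0 0 0 0" --pt "0 0 0 0" --pt "0 0 0 0" --pt "0 0 0 0" --gripper 1 --force 30

```text
t: 55.9
position: [0.4506, 0.1548, -0.0033]
tcp_rot: [[0.953, 0.303, 0.0], [0.303, -0.953, -0.0], [0.0, 0.0, -1.0]]
wrist_force: [-2.9, -1.7, 8.4]
opening: 0.768
grip_force: 30.8
```

Emit:
jog_arm --pt "0 0 40 0" --pt "0 0 50 0" --pt "0 0 50 0" --pt "0 0 50 0" --pt "0 0 25 0"

```text
t: 56.4
position: [0.4514, 0.155, 0.2153]
tcp_rot: [[0.953, 0.303, 0.005], [0.303, -0.953, 0.001], [0.005, 0.0, -1.0]]
wrist_force: [-0.2, -0.6, -1.2]
opening: 0.767
grip_force: 34.6
```

Emit:
jog_arm --pt "25 -31 3 0" --pt "25 -31 3 0" --pt "25 -31 3 0" --pt "26 -32 3 0" --pt "26 -32 3 0"

```text
t: 56.9
position: [0.5782, -0.0036, 0.2262]
tcp_rot: [[0.953, 0.303, -0.0], [0.303, -0.953, 0.0], [-0.0, -0.0, -1.0]]
wrist_force: [1.0, -0.1, -1.2]
opening: 0.766
grip_force: 34.6
```

Emit:
jog_arm --pt "0 0 0 0" --pt "0 0 0 0" --pt "0 0 0 0"

```text
t: 57.2
position: [0.5768, -0.0015, 0.2259]
tcp_rot: [[0.953, 0.302, -0.001], [0.302, -0.953, 0.0], [-0.001, -0.001, -1.0]]
wrist_force: [-0.3, -0.1, -0.9]
opening: 0.768
grip_force: 34.6
```

```bash
python3 - <<'E'
from h import *
np.set_printoptions(precision=4,suppress=True)
st(); c=cam('wrist'); np.save('pics/t4.npy',c[0])
for z,r in((.1,.033),(.1,.028)): print(z,r,ring(c,[.639,.017],z,r))
q=proj(c,[.639,.017,.07])[0].astype(int); print(q)
V=c[0].mean(2)
for v in range(q[1]-48,q[1]+60,3): print(v,' '.join('%3d'%V[v,u] for u in range(q[0]-60,q[0]+61,3)))
E
```

```text
t 57.20 pos [ 0.5768 -0.0015  0.2259] yaw 17.59 F [-0.3 -0.1 -0.9] op 0.768 gf 34.6
0.1 0.033 (array([0.6413, 0.0166]), np.float64(0.030828244908435873), 51)
0.1 0.028 (array([0.6394, 0.0166]), np.float64(0.025767407465568656), 51)
[319 117]
69 185 187 188 188 187 186 186 185 169 165 169 171 173 169 171 172 171 172 174 174 176 169 173 174 170 174 172 171 170 171 170 174 170 177 190 190 190 190 190 191 191
72 185 186 188 188 186 185 186 164 168 165 169 171 173 169 171 172 171 172 174 174 175 170 173 174 169 174 172 172 170 172 169 174 170 172 176 190 190 190 190 191 191
75 185 186 187 187 186 185 171 166 168 166 169 171 173 170 171 171 169 134 124 124 135 140 142 173 170 174 172 171 170 171 169 173 170 173 172 171 190 190 190 190 191
78 185 186 185 186 187 138 170 167 105 124 124 171 173 166 146 145 158 164 162 157 160 158 160 159 153 129 170 171 170 171 170 117 119 117 172 163 187 191 191 190 190
81 187 185 185 186 186 167 170 156 125 155 117 101 163 150 155 162 152 107  69  60  59  61 115 147 162 163 153 158  97 160  83 107 146 133 150 164 170 191 191 191 191
84 186 185 186 186 169 
[... 4478 characters left out ...]
 143 190 188 189 190 190 190
165 116 117 116 117 116 116 118 116 117 118 118 115  94  93  92  91  92  91  94  93  92  91  95  92  93  93  95  93  93  96 116 119 120 118 160 190 189 189 189 189 189
168 115 116 116 116 116 116 117 115 116 117 118 118 117 114  96  92  92  92  94  93  92  90  94  92  93  92  94 101 117 118 119 119 119 119 178 189 190 190 190 190 189
171 114 116 116 115 116 117 116 116 117 118 118 118 117 118 118 118 114 101 100  96  92  91  99 101 105 117 119 119 119 119 118 117 118 119 158 188 189 190 190 191 190
174 115 114 114 114 115 116 116 116 117 118 117 117 117 118 117 116 117 118 117 118 117 118 119 119 119 119 119 119 118 118 117 116 118 118 176 188 189 191 190 191 190
```

The jar holds four dark blobs, around (328,109), (341,115), (304,122) and (332,132), matching the four pieces seen in the beaker. One ring is still seated there. Re-stacking the second ring.

Emit:
jog_arm --pt "21 6 -10 0" --pt "21 6 -20 0" --pt "20.5 6 -30 0" --pt "0 0 -30 0" --pt "0 0 -6 0"

```text
t: 57.75
position: [0.638, 0.017, 0.1268]
tcp_rot: [[0.953, 0.303, -0.006], [0.303, -0.953, 0.0], [-0.006, -0.002, -1.0]]
wrist_force: [-0.0, 0.2, -0.2]
opening: 0.767
grip_force: 34.6
```

Emit:
jog_arm --pt "0 0 0 0" --pt "0 0 0 0" --pt "0 0 0 0"

```text
t: 58.05
position: [0.6406, 0.0159, 0.1322]
tcp_rot: [[0.954, 0.301, 0.003], [0.301, -0.954, -0.0], [0.003, 0.001, -1.0]]
wrist_force: [1.1, 0.7, -1.3]
opening: 0.768
grip_force: 34.6
```

```bash
python3 - <<'E'
from h import *
im=cv2.imread('pics/w8.png'); im=cv2.resize(im,None,fx=.8,fy=.8,interpolation=cv2.INTER_AREA); V=im.mean(2)
for v in range(76,118,2): print(' '.join('%3d'%V[v,u] for u in range(196,246,2)))
E
```

```text
74  74  75  74  74  74  74  73  73  73  73  72  72  72  71  71  70 110 157 109  99 102 126 143 156
 75  75  74  74  74  74  74  74  74  73  74  73  72  73  76  74  73  74 129 149  91  97  99 130 157
 75  75  75  75  74  74  74  74  74  74  74  78 101 123 133 106 108 118  97 145 134  85  99 107 149
 75  75  75  75  75  75  74  74  75  75  94 138 157 120  82  69  64  92 149 150 159  92  86  99 103
 75  75  75  75  75  75  75  75  75  89 124 142 156  77  65  63  65  57  77 155 156 120  67  97  99
 76  76  75  76  75  75  75  74  67  67  65  59 101  69  64  64  63  58  37 143 156 151  69  73 131
 77  76  75  76  76  76  76  71  63  63  63  63  48  60  65  63  64  52  42 157 144 157  93  63  97
 77  77  77  77  76  76  76  71  63  63  63  63  46  56  84  64  56  46  88 160 163 160 126  66  67
 77  77  77  77  77  77  77  99  67  64  63  62  33  74 129  85  92 150 164 164 164 160 146  69  63
 78  78  78  78  77  77  80 147 132  73  60  49  45  61  67  59  54 123 164 165 164 159 150  68  62
 79  79  79  79  79  78  83 152 163 153 123 128  82  64  63  64  62  42 141 165 165 155 159  69  63
 
[... 298 characters left out ...]

 82  82  82  82  82  82  83 103 163 164 164 164 164 161 140 131 138  71  65  64  66 132 141  66  63
 83  83  83  83  83  84  83  87 142 164 164 164 164 164 164 164 132  69  65  65  68 143 105  64  63
 84  84  84  84  84  84  84  84 103 159 164 164 164 164 164 164 144  82  65  64  76 156  81  63  67
 84  84  85  84  85  85  85  84  86 123 160 164 164 164 164 164 164 141  83  70 107 156  71  63  80
 85  85  85  85  85  85  85  85  85  86 112 157 164 164 164 164 164 165 153 143 158 120  64  81  96
 85  85  85  86  85  85  86  85  86  86  87 104 141 159 163 164 164 165 158 150 155  77  76  89  92
 85  85  86  85  86  86  86  86  86  86  86  86  87  99 123 132 134 125 104 151  96  76  93  90  89
```

Four pieces in the beaker at the start and four in the jar now, so none is astray. Lowering the ring.

Emit:
jog_arm --pt "-1.2 1 -10 0" --pt "0 0 -8 0" --pt "0 0 -7 0" --pt "0 0 0 0" --pt "0 0 0 0"

```text
t: 58.55
position: [0.6388, 0.0168, 0.105]
tcp_rot: [[0.954, 0.301, -0.0], [0.301, -0.954, 0.0], [-0.0, -0.0, -1.0]]
wrist_force: [0.3, 0.5, -1.0]
opening: 0.772
grip_force: 34.6
```

Emit:
jog_arm --pt "0 0 -3 0" --pt "0 0 -3 0" --pt "0 0 -2 0" --pt "0 0 0 0"

```text
t: 58.95
position: [0.6388, 0.0168, 0.0971]
tcp_rot: [[0.954, 0.301, -0.0], [0.301, -0.954, 0.0], [-0.0, -0.0, -1.0]]
wrist_force: [-0.1, 0.7, -0.8]
opening: 0.768
grip_force: 34.6
```

Emit:
jog_arm --pt "0 0 -2 0" --pt "0 0 0 0" --pt "0 0 0 0"

```text
t: 59.25
position: [0.6391, 0.0168, 0.0968]
tcp_rot: [[0.954, 0.301, 0.001], [0.301, -0.954, -0.0], [0.001, 0.0, -1.0]]
wrist_force: [-5.8, -0.0, 13.6]
opening: 0.767
grip_force: 35.6
```

Emit:
jog_arm --pt "0 0 1 0" --pt "0 0 0 0"

```text
t: 59.45
position: [0.6391, 0.0168, 0.0969]
tcp_rot: [[0.954, 0.301, 0.001], [0.301, -0.954, -0.0], [0.001, 0.0, -1.0]]
wrist_force: [-2.9, -0.5, 7.0]
opening: 0.771
grip_force: 35.1
```

Emit:
jog_arm --pt "0 0 0 0" --pt "0 0 0 0" --pt "0 0 30 0" --pt "0 0 50 0" --pt "0 0 50 0" --gripper -1

```text
t: 59.95
position: [0.6383, 0.0169, 0.2271]
tcp_rot: [[0.954, 0.301, -0.002], [0.301, -0.954, 0.0], [-0.002, -0.001, -1.0]]
wrist_force: [0.3, -0.1, -0.0]
opening: 0.996
grip_force: 0.0
```

Emit:
jog_arm --pt "-36 7 3 0" --pt "-36 7 3 0" --pt "-36 7 3 0" --pt "-36 7 3 0" --pt "-35 5 3 0"

```text
t: 60.45
position: [0.4582, 0.0501, 0.2412]
tcp_rot: [[0.954, 0.301, -0.0], [0.301, -0.954, 0.0], [-0.0, -0.0, -1.0]]
wrist_force: [0.6, -0.6, 0.7]
opening: 0.994
grip_force: 0.0
```

Emit:
jog_arm --pt "0 0 0 0" --pt "0 0 0 0" --pt "0 0 0 0"

```text
t: 60.75
position: [0.4607, 0.0497, 0.2413]
tcp_rot: [[0.954, 0.301, 0.001], [0.301, -0.954, -0.0], [0.0, 0.0, -1.0]]
wrist_force: [-0.8, 0.0, 0.8]
opening: 0.999
grip_force: 0.0
```

```bash
python3 - <<'E'
from h import *
np.set_printoptions(precision=4,suppress=True)
st(); c=cam('wrist'); im=c[0]
print('ringtop',[ring(c,[.639,.017],.118,r) for r in(.033,.028)])
q=proj(c,[.427,.056,.037])[0]; print(q)
g=im.max(2); m=(g<50).astype(np.uint8); m[:, :]=cv2.morphologyEx(m,cv2.MORPH_OPEN,np.ones((3,3)))
n,l,s,ce=cv2.connectedComponentsWithStats(m)
for i in range(1,n):
    if np.hypot(*(ce[i]-q))<60: print(s[i],ce[i],plane(c,[ce[i]],.030))
print('lid',[ring(c,[.427,.056],.013,r) for r in(.032,)])
E
```

```text
t 60.75 pos [0.4607 0.0497 0.2413] yaw 17.51 F [-0.8  0.   0.8] op 0.999 gf 0.0
ringtop [(array([0.6169, 0.0112]), np.float64(0.030737165839139328), 18), (array([0.6266, 0.0132]), np.float64(0.028405799041259373), 20)]
[304.0581 202.4794]
[297 191  17  20 280] [305.0571 200.8179] [[0.4272 0.0552 0.03  ]]
lid [(array([0.427 , 0.0552]), np.float64(0.03205625222143685), 56)]
```

Emit:
jog_arm --pt "-12 2 -45 0" --pt "-12 2 -50 0" --pt "-10 1.6 -50 0" --pt "0 0 -45 0" --pt "0 0 -25 0"

```text
t: 61.3
position: [0.4253, 0.0552, 0.0255]
tcp_rot: [[0.954, 0.301, -0.004], [0.301, -0.954, -0.0], [-0.003, -0.001, -1.0]]
wrist_force: [0.2, 0.3, -0.1]
opening: 0.997
grip_force: 0.0
```

Emit:
jog_arm --pt "0 0 -11 0" --pt "0 0 0 0" --pt "0 0 0 0"

```text
t: 61.6
position: [0.4272, 0.0553, 0.0184]
tcp_rot: [[0.954, 0.301, 0.001], [0.301, -0.954, 0.0], [0.001, 0.0, -1.0]]
wrist_force: [-0.1, -0.7, 0.9]
opening: 1.0
grip_force: 0.0
```

Emit:
jog_arm --pt "0 0 0 0" --pt "0 0 0 0" --pt "0 0 0 0" --pt "0 0 0 0" --pt "0 0 0 0" --gripper 1 --force 40

```text
t: 62.1
position: [0.4266, 0.0553, 0.0181]
tcp_rot: [[0.954, 0.301, 0.0], [0.301, -0.954, -0.0], [0.0, 0.0, -1.0]]
wrist_force: [-2.0, -1.3, 6.8]
opening: 0.214
grip_force: 38.8
```

Emit:
jog_arm --pt "0 0 0 0" --pt "0 0 0 0" --pt "0 0 0 0" --pt "0 0 0 0"

```text
t: 62.5
position: [0.4265, 0.0553, 0.0181]
tcp_rot: [[0.954, 0.301, 0.0], [0.301, -0.954, -0.0], [0.0, 0.0, -1.0]]
wrist_force: [-1.8, -0.6, 7.4]
opening: 0.221
grip_force: 38.8
```

Emit:
jog_arm --pt "0 0 30 0" --pt "0 0 50 0" --pt "0 0 50 0" --pt "0 0 50 0" --pt "0 0 30 0"

```text
t: 63.0
position: [0.4268, 0.0554, 0.2313]
tcp_rot: [[0.954, 0.301, 0.004], [0.301, -0.954, 0.0], [0.004, 0.001, -1.0]]
wrist_force: [0.0, 0.2, -1.4]
opening: 0.216
grip_force: 39.6
```

Emit:
jog_arm --pt "30 -11 2 0" --pt "30 -12 2 0" --pt "30 -12 2 0" --pt "30 -12 2 0" --pt "30 -11 2 0"

```text
t: 63.5
position: [0.5772, -0.0033, 0.2375]
tcp_rot: [[0.954, 0.301, -0.001], [0.301, -0.954, 0.0], [-0.001, -0.0, -1.0]]
wrist_force: [0.1, 0.9, -1.3]
opening: 0.217
grip_force: 39.7
```

Emit:
jog_arm --pt "0 0 0 0" --pt "0 0 0 0" --pt "0 0 0 0"

```text
t: 63.8
position: [0.5755, -0.0024, 0.2374]
tcp_rot: [[0.954, 0.301, -0.001], [0.301, -0.954, 0.0], [-0.001, -0.0, -1.0]]
wrist_force: [0.2, -0.8, -1.1]
opening: 0.211
grip_force: 39.7
```

```bash
python3 - <<'E'
from h import *
np.set_printoptions(precision=4,suppress=True)
st(); c=cam('wrist')
for z in(.118,.1,.108): print(z,[ring(c,[.639,.017],z,r) for r in(.033,.028)])
V=c[0].mean(2); q=proj(c,[.639,.017,.118])[0].astype(int); print(q)
for v in range(max(q[1]-52,0),q[1]+56,3): print(v,' '.join('%3d'%V[v,u] for u in range(q[0]-60,q[0]+61,3)))
E
```

```text
t 63.80 pos [ 0.5755 -0.0024  0.2374] yaw 17.53 F [ 0.2 -0.8 -1.1] op 0.211 gf 39.7
0.118 [(array([0.6401, 0.0142]), np.float64(0.030561579653791582), 58), (array([0.6407, 0.0169]), np.float64(0.02804327405310197), 68)]
0.1 [(array([0.6415, 0.0138]), np.float64(0.03226243510255203), 44), (array([0.6403, 0.0132]), np.float64(0.0270871705685975), 44)]
0.108 [(array([0.6422, 0.0144]), np.float64(0.03162624263925257), 53), (array([0.6399, 0.0136]), np.float64(0.0264001217751372), 45)]
[319 117]
65 194 194 195 194 194 194 194 193 193 193 177 178 179 176 179 179 178 178 181 184 183 177 181 181 178 179 179 178 179 180 177 186 197 198 199 198 198 198 199 199 199
68 194 194 196 196 196 195 194 194 191 173 177 179 178 176 178 179 178 179 181 184 183 177 180 180 178 177 179 179 180 180 178 180 183 199 199 198 198 199 199 200 199
71 193 193 195 196 195 194 194 187 177 173 177 179 179 176 179 179 178 178 181 184 183 177 181 180 178 178 179 179 181 181 178 181 180 178 199 199 198 199 199 200 199
74 193 193 195 196 195 193 189 175 177 172 177 179 179 176 179 179 148 138 167 165 168 167 166 163 130 
[... 4731 characters left out ...]
 200 198 197 198 199 200 198
161 122 122 122 122 121 121 122 122 122 123 123 114  97  98  96  96  96  97  99  99  97  96  99  97  98  96  99  98  97 102 122 125 124 200 199 198 198 197 198 198 198
164 120 121 122 121 121 121 122 121 120 123 124 124 123 111  97  96  96  96  98  99  96  96  99  97  98  96  98 104 123 124 124 125 125 199 198 199 198 199 199 198 198
167 120 120 121 121 122 122 122 120 122 122 124 124 123 124 124 124 112 103 101  99  96  96  98 103 108 120 124 125 124 125 123 123 125 199 197 197 198 198 199 199 198
170 120 120 119 119 120 122 121 122 122 123 123 123 123 123 122 122 123 122 123 123 123 124 124 125 125 125 125 124 124 124 122 122 124 199 197 197 199 199 200 199 198
```

The top ring is level at z=0.118 (inner radius 28.04 mm, 68 inliers, centre 0.640, 0.017). Closing with the lid.

Emit:
jog_arm --pt "22 6.5 -10 0" --pt "22 6.5 -20 0" --pt "20 6.3 -30 0" --pt "0 0 -22 0" --pt "0 0 0 0"

```text
t: 64.35
position: [0.6384, 0.0172, 0.1526]
tcp_rot: [[0.953, 0.302, -0.006], [0.302, -0.953, 0.0], [-0.006, -0.002, -1.0]]
wrist_force: [-0.7, -0.3, -1.9]
opening: 0.215
grip_force: 39.6
```

Emit:
jog_arm --pt "0 0 0 0" --pt "0 0 0 0" --pt "0 0 -10 0" --pt "0 0 0 0" --pt "0 0 0 0"

```text
t: 64.85
position: [0.6402, 0.0166, 0.1457]
tcp_rot: [[0.954, 0.301, -0.0], [0.301, -0.954, 0.0], [-0.0, -0.0, -1.0]]
wrist_force: [0.3, 0.2, -2.5]
opening: 0.218
grip_force: 39.6
```

Emit:
jog_arm --pt "0 0 -4 0" --pt "0 0 -4 0" --pt "0 0 -3 0" --pt "0 0 0 0"

```text
t: 65.25
position: [0.6401, 0.0166, 0.134]
tcp_rot: [[0.954, 0.301, -0.001], [0.301, -0.954, 0.0], [-0.001, -0.0, -1.0]]
wrist_force: [0.2, -0.3, -1.0]
opening: 0.215
grip_force: 39.6
```

Emit:
jog_arm --pt "0 0 -2 0" --pt "0 0 -2 0" --pt "0 0 0 0" --pt "0 0 0 0"

```text
t: 65.65
position: [0.6404, 0.0166, 0.1307]
tcp_rot: [[0.954, 0.301, 0.0], [0.301, -0.954, -0.0], [0.0, 0.0, -1.0]]
wrist_force: [0.1, 0.4, -1.3]
opening: 0.216
grip_force: 39.6
```

Emit:
jog_arm --pt "0 0 -1.5 0" --pt "0 0 0 0" --pt "0 0 0 0"

```text
t: 65.95
position: [0.6406, 0.0166, 0.1301]
tcp_rot: [[0.954, 0.301, 0.001], [0.301, -0.954, -0.0], [0.001, 0.0, -1.0]]
wrist_force: [-2.5, -0.4, 5.4]
opening: 0.216
grip_force: 40.4
```

Emit:
jog_arm --pt "0 0 1 0" --pt "0 0 0 0" --pt "0 0 0 0" --pt "0 0 0 0" --pt "0 0 40 0" --gripper -1

```text
t: 66.45
position: [0.6378, 0.0167, 0.1658]
tcp_rot: [[0.954, 0.301, -0.009], [0.301, -0.954, 0.0], [-0.009, -0.003, -1.0]]
wrist_force: [-0.7, -0.0, 0.9]
opening: 0.999
grip_force: 0.0
```

Emit:
jog_arm --pt "0 0 50 0" --pt "-15 -30 20 0" --pt "-20 -42 0 -0.1" --pt "-22 -42 0 -0.1" --pt "-22 -42 0 -0.1"

```text
t: 66.95
position: [0.5604, -0.1406, 0.2404]
tcp_rot: [[1.0, 0.002, 0.0], [0.002, -1.0, -0.0], [0.0, 0.0, -1.0]]
wrist_force: [0.7, -0.6, 0.6]
opening: 1.003
grip_force: 0.0
```

Emit:
jog_arm --pt "-22 -42 0 -0.005" --pt "-22 -42 0 0" --pt "-22 -42 0 0" --pt "-22 -42 0 0" --pt "-5 -15 0 0"

```text
t: 67.45
position: [0.4664, -0.3255, 0.2403]
tcp_rot: [[1.0, -0.002, -0.0], [-0.002, -1.0, -0.001], [-0.0, 0.001, -1.0]]
wrist_force: [0.2, 0.4, 0.1]
opening: 1.003
grip_force: 0.0
```

Emit:
jog_arm --pt "0 0 0 0" --pt "0 0 0 0" --pt "0 0 0 0"

```text
t: 67.75
position: [0.469, -0.3212, 0.2401]
tcp_rot: [[1.0, 0.002, -0.0], [0.002, -1.0, 0.0], [-0.0, -0.0, -1.0]]
wrist_force: [1.5, 0.5, 0.6]
opening: 1.004
grip_force: 0.0
```

```bash
python3 - <<'E'
from h import *
np.set_printoptions(precision=4,suppress=True)
st(); c=cam('wrist'); im=c[0]; np.save('pics/t5.npy',im)
P=[[.4612,-.2657,.04],[.4658,-.3477,.04],[.5638,-.3475,.04],[.5612,-.2642,.04],[.513,-.306,.04],[.495,-.306,.076]]
print(proj(c,P))
V=im.mean(2); q=proj(c,P[4])[0].astype(int)
for v in range(q[1]-66,q[1]+70,4): print(v,' '.join('%3d'%V[v,u] for u in range(q[0]-64,q[0]+69,4)))
print(q)
E
```

```text
t 67.75 pos [ 0.469  -0.3212  0.2401] yaw 0.12 F [1.5 0.5 0.6] op 1.004 gf 0.0
[[268.4585 184.1467]
 [342.7504 180.1651]
 [344.603   86.481 ]
 [263.1476  89.1641]
 [304.403  136.624 ]
 [303.0133 158.8369]]
70 155 155 155 156 157 158 158 158 157 148 142 157 159 159 159 160 159 159 159 158 158 154 151 158 158 157 158 157 157 158 158 158 158 159
74 155 155 155 157 158 158 159 158 154 139 153 159 159 159 159 159 159 159 159 159 158 154 151 158 159 158 157 158 158 158 158 158 158 159
78 155 155 156 157 158 158 158 156 142 145 158 159 160 160 160 159 159 159 159 159 159 153 151 158 158 159 158 158 159 159 158 159 159 159
82 156 156 157 157 158 158 157 151 137 154 160 160 160 160 160 160 160 159 159 159 159 149 152 159 158 159 159 159 158 159 158 159 159 160
86 156 156 157 157 158 158 156 143 143 158 160 151 144 138 134 110  89  82  69  67  73  78  82  83  86  71 159 159 159 159 159 159 159 160
90 156 157 157 157 158 157 153  80  83  85  88  91  93  95  88  98  99 100 101 102 102 102 103 103 105  79 159 159 159 159 159 160 159 160
94 156 157 157 158 158 156 139  93  95 152  78  96  97  97  
[... 3167 characters left out ...]
58 135 101 101  98  89  94 100 101 101 101 101 101 101 101 100 100 100  99  99  98  98  98 155 154 154 153 142 141 153 155 155 155
190 157 157 157 158  99  92  89  99 101 102 101 101 102 102 101 100 100 100  99  99  99  98  98 119 154 154 152 144 138 153 154 154 154 155
194 154 156 157 154 149 110  95 100 101 101 102 101 102 101 101 101 100 100  99 100  98  99  98 155 154 152 142 131 151 154 154 155 154 155
198 146 151 152 149 136 139 154 100 101 102 101 102 101 102 101 101 100 100 100  99  98  98 155 154 152 142 136 151 153 154 154 154 154 155
202 128 141 144 137 131 148 156 158 101 102 102 101 101 101 101 101 100 100 100  99  99 147 154 153 141 137 152 153 153 154 154 154 155 155
[304 136]
```

```bash
python3 - <<'E'
from h import *
np.set_printoptions(precision=4,suppress=True)
c=cam('wrist'); im=c[0]; g=im.max(2).astype(np.uint8)
m=np.uint8(g<30); m[:100]=0; m[190:]=0; m[:,:280]=0; m[:,335:]=0
n,l,s,ce=cv2.connectedComponentsWithStats(m)
for i in range(1,n):
    if s[i][4]>30: print('dark',s[i],ce[i])
k=l==1+s[1:,4].argmax(); 
for v in range(132,164,3): u=np.where(k[v])[0]; print(v,u.min() if len(u) else None,u.max() if len(u) else None,end=' | ')
gr=im.mean(2); print('\nball rows')
for v in range(156,180,2): print(v,' '.join('%3d'%x for x in gr[v,294:318]))
# box edges at several rows/cols via max gradient
for v in (94,100,160,170):
    d=np.abs(np.diff(gr[v])); print('row',v,'R',335+d[335:352].argmax(),end=' ')
for u in (275,290,305,335):
    d=np.abs(np.diff(gr[:,u])); print('col',u,'T',80+d[80:96].argmax(),'B',172+d[172:186].argmax(),end=' ')
print()
print('TL TR BR BL',plane(c,[[266.5,88],[342,87],[344.5,177],[270,180]],.04))
print('ball@.104',plane(c,[[304.5,168]],.104),'collar top@.086',plane(c,[[306,161]],.086),'collar bot@.052',plane(c,[[306.5,134]],.052))
E
```

```text
dark [296 134  19  32 430] [305.4047 147.9953]
132 None None | 135 300 309 | 138 298 313 | 141 298 313 | 144 298 313 | 147 297 314 | 150 297 314 | 153 297 314 | 156 297 314 | 159 296 314 | 162 297 313 | 
ball rows
156  55  54  31  10   8  10   8  10   9  22  33  45  41  24  11  10   9   9  10   8  12  46  54  54
158  54  52  29   9   9   9  14  44  66  72  75  77  76  74  65  38  15   9   9  10   8  46  54  54
160  54  49  27  10   9  10  23  60  71  72  75  77  76  74  72  66  36  11  10  10  16  47  54  54
162  54  55  40  19   9   9  30  62  71  72  75  77  76  75  71  66  39  12  10   9  36  51  54  54
164  54  54  54  34  13  10  38  64  69  71  74  74  72  70  67  64  38  13  14  32  50  54  53  54
166  54  54  54  54  48  50  69  76  77  81  83  84  82  80  78  75  59  42  49  54  54  53  54  54
168  54  53  54  54  59  72  80  82  82  85  89  90  87  85  83  80  75  66  56  53  54  54  53  54
170  54  54  53  53  66  76  81  84  84  86  93  95  91  87  85  82  78  72  58  53  53  54  53  53
172  53  53  53  53  63  74  79  82  82  84  88  90  87  85  83  80  76  70  57  53  53  54  54  53
174  54  53  54  53  54  64  72  77  78  78  81  84  82  80  78  74  69  60  54  53  54  54  54  54
176  54  53  53  53  54  53  59  65  69  71  73  74  74  72  68  63  55  53  53  53  53  53  53  53
178  52  52  53  52  51  52  51  51  51  51  53  52  53  50  50  50  50  50  49  49  49  48  48  48
row 94 R 341 row 100 R 341 row 160 R 344 row 170 R 344 col 275 T 87 B 181 col 290 T 86 B 180 col 305 T 85 B 180 col 335 T 84 B 178 
TL TR BR BL [[ 0.5623 -0.2677  0.04  ]
 [ 0.5633 -0.3449  0.04  ]
 [ 0.4694 -0.3496  0.04  ]
 [ 0.4659 -0.2676  0.04  ]]
ball@.104 [[ 0.4913 -0.3086  0.104 ]] collar top@.086 [[ 0.4945 -0.3093  0.086 ]] collar bot@.052 [[ 0.5167 -0.3087  0.052 ]]
```

The switch reads: box yaw about 2.6°, pivot near (0.516, −0.308), lever leaning to −x (ball at about (0.491, −0.309, 0.104)), which agrees with the given geometry. I'll pinch the collar 40 mm up.

Emit:
jog_arm --pt "10 4 -40 0.045" --pt "10 4 -45 0" --pt "10 4.4 -45 0" --pt "0 0 -32 0" --pt "0 0 -10 0"

```text
t: 68.35
position: [0.4975, -0.308, 0.065]
tcp_rot: [[0.999, 0.047, -0.004], [0.047, -0.999, 0.003], [-0.004, -0.003, -1.0]]
wrist_force: [-0.1, -0.1, 0.7]
opening: 1.0
grip_force: 0.0
```

Emit:
jog_arm --pt "0 0 -5 0" --pt "0 0 0 0" --pt "0 0 0 0" --pt "0 0 0 0"

```text
t: 68.75
position: [0.499, -0.3105, 0.0647]
tcp_rot: [[0.999, 0.046, 0.002], [0.046, -0.999, -0.001], [0.002, 0.002, -1.0]]
wrist_force: [0.3, -0.5, -0.2]
opening: 1.0
grip_force: 0.0
```

Emit:
jog_arm --pt "0 0 0 0" --pt "0 0 0 0" --pt "0 0 0 0" --pt "0 0 0 0" --pt "0 0 0 0" --gripper 1 --force 40

```text
t: 69.25
position: [0.4979, -0.3086, 0.0632]
tcp_rot: [[0.999, 0.045, -0.002], [0.045, -0.999, 0.003], [-0.002, -0.003, -1.0]]
wrist_force: [-2.4, 9.7, 12.4]
opening: 0.193
grip_force: 38.7
```

Emit:
jog_arm --pt "0 0 0 0" --pt "0 0 0 0" --pt "0 0 0 0" --pt "0 0 0 0"

```text
t: 69.65
position: [0.498, -0.3086, 0.0634]
tcp_rot: [[0.999, 0.046, -0.001], [0.046, -0.999, 0.002], [-0.001, -0.003, -1.0]]
wrist_force: [-2.4, 8.4, 8.7]
opening: 0.195
grip_force: 38.8
```

Emit:
jog_arm --pt "0 1.5 0 0" --pt "0 0 0 0" --force 60

```text
t: 69.85
position: [0.4983, -0.3083, 0.0636]
tcp_rot: [[0.999, 0.046, -0.0], [0.046, -0.999, 0.0], [-0.0, -0.0, -1.0]]
wrist_force: [-3.1, 1.0, 6.2]
opening: 0.187
grip_force: 58.5
```

Emit:
jog_arm --pt "-1.2 0 2.6 0" --pt "-1.2 0 2.6 0" --pt "0 0 0 0"

```text
t: 70.15
position: [0.496, -0.3084, 0.0686]
tcp_rot: [[0.999, 0.046, 0.0], [0.046, -0.999, 0.0], [0.0, -0.0, -1.0]]
wrist_force: [2.1, 1.4, -2.7]
opening: 0.188
grip_force: 58.6
```

Emit:
jog_arm --pt "-1.2 0 2.6 0" --pt "-1.1 0 2.4 0" --pt "0 0 0 0" --pt "0 0 0 0"

```text
t: 70.55
position: [0.4938, -0.3085, 0.0734]
tcp_rot: [[0.999, 0.046, 0.0], [0.046, -0.999, -0.0], [0.0, 0.0, -1.0]]
wrist_force: [3.9, 1.0, -2.6]
opening: 0.186
grip_force: 58.7
```

Emit:
jog_arm --pt "-0.3 0 0.6 0" --pt "0 0 0 0"

```text
t: 70.75
position: [0.4935, -0.3085, 0.0738]
tcp_rot: [[0.999, 0.046, 0.0], [0.046, -0.999, -0.0], [0.0, 0.0, -1.0]]
wrist_force: [4.0, 0.7, -5.6]
opening: 0.19
grip_force: 58.9
```

Emit:
jog_arm --pt "4.2 0.2 1.7 0" --pt "4.3 0.2 1.4 0" --pt "4.4 0.2 0.9 0" --pt "4.4 0.2 0.7 0" --pt "0 0 0 0"

```text
t: 71.25
position: [0.5121, -0.3075, 0.0786]
tcp_rot: [[0.999, 0.045, 0.002], [0.045, -0.999, -0.0], [0.002, 0.0, -1.0]]
wrist_force: [6.1, 0.4, -14.3]
opening: 0.177
grip_force: 60.7
```

Emit:
jog_arm --pt "4.5 0.2 0.2 0" --pt "4.5 0.2 -0.2 0" --pt "4.4 0.2 -0.7 0" --pt "4.4 0.2 -0.9 0" --pt "0 0 0 0"

```text
t: 71.75
position: [0.5291, -0.3069, 0.0772]
tcp_rot: [[0.999, 0.046, 0.0], [0.046, -0.999, -0.0], [0.0, 0.0, -1.0]]
wrist_force: [-0.3, 0.4, -0.0]
opening: -0.0
grip_force: 0.0
```

Emit:
jog_arm --pt "4.3 0.2 -1.4 0" --pt "4.2 0.2 -1.7 0" --pt "0 0 0 0" --pt "0 0 0 0"

```text
t: 72.15
position: [0.537, -0.3064, 0.0738]
tcp_rot: [[0.999, 0.046, -0.0], [0.046, -0.999, 0.0], [-0.0, -0.0, -1.0]]
wrist_force: [-0.4, -0.2, -0.4]
opening: 0.0
grip_force: 0.0
```

Emit:
jog_arm --pt "0 0 30 0" --pt "0 0 50 0" --pt "0 0 50 0" --pt "-22 -5 36 0" --pt "-25 -5 0 0" --gripper -1

```text
t: 72.65
position: [0.4913, -0.3176, 0.2454]
tcp_rot: [[0.999, 0.047, 0.007], [0.047, -0.999, -0.005], [0.007, 0.006, -1.0]]
wrist_force: [-0.5, -0.8, -0.9]
opening: 0.845
grip_force: 0.0
```

Emit:
jog_arm --pt "-21 -5 0 0" --pt "0 0 0 0" --pt "0 0 0 0" --pt "0 0 0 0"

```text
t: 73.05
position: [0.4695, -0.3214, 0.2399]
tcp_rot: [[0.999, 0.046, 0.0], [0.046, -0.999, 0.0], [0.0, -0.0, -1.0]]
wrist_force: [0.0, -0.7, 1.2]
opening: 1.002
grip_force: 0.0
```

```bash
cat > lev.py <<'E'
from h import *
np.set_printoptions(precision=4,suppress=True)
st(); c=cam('wrist'); im=c[0]; V=im.mean(2); q=proj(c,[.516,-.308,.075])[0].astype(int); print(q)
for v in range(q[1]-52,q[1]+50,3): print(v,' '.join('%3d'%V[v,u] for u in range(q[0]-36,q[0]+37,3)))
piv=np.array([.516,-.308,.04])
for a in(-25,-12,0,12,25):
    f=lambda d: piv+[d*np.sin(np.radians(a)),0,d*np.cos(np.radians(a))]
    print(a,'ball',proj(c,f(.071))[0],'colltop',proj(c,f(.051))[0],'bot',proj(c,f(.013))[0])
E
python3 lev.py
```

```text
t 73.05 pos [ 0.4695 -0.3214  0.2399] yaw 2.64 F [ 0.  -0.7  1.2] op 1.002 gf 0.0
[306 136]
84 152 131 147 156 159 160 160 161 160 161 160 161 160 160 160 159 160 159 159 152 142 157 159 159 159
87 126  63  64  65  67  68  70  71  72  73  74  76  76  77  78  78  79  80  80  80  81  81  82  82  79
90  80  93  94 108 119  96  96  97  97  98  99  99 100 100 101 101 101 102 103 103 104 104 104 104  98
93  79  95  96 139 156  96  97  97  98  98  99  99 100  99 100 101 102 102 102 102 104 103 104 104  97
96  77  95  95 121 156  97  97  97  98  98  99  99  99 100 100 101 101 102 102 102 103 104 104 104  97
99  76  94  95 123 160  97  96  97  97  98  98  99 100 100 100 101 102 102 102 103 103 103 104 104  97
102  76  95  95  97 105  96  97  97  98  97  98  98  99 100 100 101 101 102 102 102 102 103 103 104  97
105  59  94  95  95  95  96  97  97  98  98  99  99  99  99 100 101 101 102 102 102 102 103 103 103  96
108  49  79  94  95  96  96  96  97  98  97  99  99  99 100 100 100 101 102 102 102 102 102 102 103  96
111  46  55  95  96  96  96  96  97  97  98  98  99  99 100 100 100 101 102 10
[... 2222 characters left out ...]
 53  54  53  53  53  54  54  53  63  77  82  78  56  53  53  53  52  52  52  52  52  52  51
180  94  99  68  65  65  64  64  64  64  63  75  79  77  76  74  74  73  78  78  77  77  77  77 106 147
183  98 101 102 102 101 101 102 101 102 101 101 100 101  99 100  99 100  99  99  98  98  98  99 154 154
-25 ball [304.4026 173.9124] colltop [305.5185 161.112 ] bot [307.3594 140.0865]
-12 ball [304.7434 157.7074] colltop [305.7754 149.8997] bot [307.4281 137.4219]
0 ball [305.2617 140.5646] colltop [306.1378 138.3097] bot [307.5154 134.7653]
12 ball [305.9477 122.5692] colltop [306.6012 126.2707] bot [307.6215 132.0506]
25 ball [306.8219 103.7405] colltop [307.183  113.6512] bot [307.7516 129.198 ]
```

The lever is still at off: the pinch sat too high and slipped. Retrying lower on the collar with a stronger grip.

Emit:
jog_arm --pt "10 4.4 -45 0" --pt "10 4.4 -45 0" --pt "9.6 4.3 -45 0" --pt "0 0 -30 0" --pt "0 0 -10 0"

```text
t: 73.6
position: [0.4978, -0.3069, 0.0615]
tcp_rot: [[0.999, 0.047, -0.004], [0.047, -0.999, 0.003], [-0.004, -0.003, -1.0]]
wrist_force: [0.3, -0.3, 0.4]
opening: 1.002
grip_force: 0.0
```

Emit:
jog_arm --pt "0 0 -9 0" --pt "0 0 0 0" --pt "0 0 0 0" --pt "0 0 0 0"

```text
t: 74.0
position: [0.4992, -0.3089, 0.0574]
tcp_rot: [[0.999, 0.046, 0.002], [0.046, -0.999, -0.001], [0.002, 0.001, -1.0]]
wrist_force: [-0.3, 0.3, -0.1]
opening: 1.003
grip_force: 0.0
```

Emit:
jog_arm --pt "0 0 0 0" --pt "0 0 0 0" --pt "0 0 0 0" --pt "0 0 0 0" --pt "0 0 0 0" --gripper 1 --force 100

```text
t: 74.5
position: [0.4985, -0.3081, 0.0561]
tcp_rot: [[0.999, 0.046, -0.0], [0.046, -0.999, 0.001], [-0.0, -0.001, -1.0]]
wrist_force: [-2.1, 3.9, 9.5]
opening: 0.183
grip_force: 97.4
```

Emit:
jog_arm --pt "0 0 0 0" --pt "0 0 0 0" --pt "0 0 0 0" --pt "0 0 0 0"

```text
t: 74.9
position: [0.4986, -0.3081, 0.0563]
tcp_rot: [[0.999, 0.046, -0.0], [0.046, -0.999, 0.0], [-0.0, -0.0, -1.0]]
wrist_force: [-1.6, 3.8, 5.8]
opening: 0.179
grip_force: 97.5
```

Emit:
jog_arm --pt "-1.2 0.5 2.6 0" --pt "-1.2 0 2.6 0" --pt "-1.2 0 2.6 0" --pt "0 0 0 0" --pt "0 0 0 0"

```text
t: 75.4
position: [0.4951, -0.3081, 0.0638]
tcp_rot: [[0.999, 0.046, 0.0], [0.046, -0.999, -0.0], [0.0, 0.0, -1.0]]
wrist_force: [2.9, -3.6, -3.2]
opening: 0.179
grip_force: 97.7
```

Emit:
jog_arm --pt "-0.9 0 2 0" --pt "0 0 0 0" --pt "0 0 0 0"

```text
t: 75.7
position: [0.4942, -0.3081, 0.0659]
tcp_rot: [[0.999, 0.046, 0.0], [0.046, -0.999, -0.0], [0.0, 0.0, -1.0]]
wrist_force: [1.7, -4.7, -4.7]
opening: 0.183
grip_force: 97.6
```

Emit:
jog_arm --pt "-0.5 0 1 0" --pt "0 0 0 0" --pt "0 0 0 0"

```text
t: 76.0
position: [0.4938, -0.3081, 0.0665]
tcp_rot: [[0.999, 0.046, 0.001], [0.046, -0.999, -0.001], [0.001, 0.001, -1.0]]
wrist_force: [4.1, -6.5, -8.6]
opening: 0.183
grip_force: 98.3
```

Emit:
jog_arm --pt "-0.4 0 0.8 0" --pt "0 0 0 0" --pt "0 0 0 0"

```text
t: 76.3
position: [0.4937, -0.3081, 0.0667]
tcp_rot: [[0.999, 0.046, 0.001], [0.046, -0.999, -0.001], [0.001, 0.001, -1.0]]
wrist_force: [9.9, -6.3, -15.6]
opening: 0.182
grip_force: 98.2
```

Emit:
jog_arm --pt "0.2 -0.5 -0.5 0" --pt "2.1 0.1 0.9 0" --pt "2.1 0.1 0.8 0" --pt "0 0 0 0"

```text
t: 76.7
position: [0.495, -0.308, 0.0671]
tcp_rot: [[0.999, 0.046, -0.006], [0.046, -0.999, 0.002], [-0.006, -0.002, -1.0]]
wrist_force: [-8.0, -10.2, -12.5]
opening: 0.176
grip_force: 98.5
```

Emit:
jog_arm --pt "2.1 0.1 0.7 0" --pt "2.1 0.1 0.6 0" --pt "0 0 0 0"

```text
t: 77.0
position: [0.5014, -0.3077, 0.0696]
tcp_rot: [[0.999, 0.046, -0.001], [0.046, -0.999, 0.001], [-0.001, -0.001, -1.0]]
wrist_force: [0.7, -5.1, -10.6]
opening: 0.179
grip_force: 98.2
```

Emit:
jog_arm --pt "2.5 0.1 0.6 0" --pt "2.5 0.1 0.5 0" --pt "2.6 0.1 0.4 0" --pt "2.6 0.1 0.3 0" --pt "0 0 0 0"

```text
t: 77.5
position: [0.5115, -0.3072, 0.0714]
tcp_rot: [[0.999, 0.046, -0.002], [0.046, -0.999, 0.001], [-0.002, -0.001, -1.0]]
wrist_force: [-3.3, -2.5, -11.7]
opening: 0.181
grip_force: 98.4
```

Emit:
jog_arm --pt "3 0.1 0.1 0" --pt "3 0.1 0 0" --pt "2.9 0.1 -0.1 0" --pt "0 0 0 0"

```text
t: 77.9
position: [0.5214, -0.3068, 0.0712]
tcp_rot: [[0.999, 0.045, 0.001], [0.045, -0.999, 0.001], [0.001, -0.001, -1.0]]
wrist_force: [4.1, -1.1, -19.6]
opening: 0.179
grip_force: 99.3
```

Emit:
jog_arm --pt "2.5 0.1 -1 0" --pt "2.6 0.1 -0.6 0" --pt "2.6 0.1 -0.7 0" --pt "2.5 0.1 -0.8 0" --pt "0 0 0 0"

```text
t: 78.4
position: [0.5289, -0.3062, 0.0686]
tcp_rot: [[0.999, 0.047, -0.006], [0.047, -0.999, 0.002], [-0.006, -0.002, -1.0]]
wrist_force: [-14.6, 1.3, -1.2]
opening: 0.178
grip_force: 101.9
```

Emit:
jog_arm --pt "2.4 0.1 -0.9 0" --pt "2.4 0.1 -1 0" --pt "2 0.1 -0.9 0" --pt "0 0 0 0" --pt "0 0 0 0"

```text
t: 78.9
position: [0.5412, -0.3073, 0.0684]
tcp_rot: [[0.999, 0.046, 0.007], [0.046, -0.999, -0.003], [0.007, 0.004, -1.0]]
wrist_force: [6.8, 3.9, 2.1]
opening: -0.001
grip_force: 2.7
```

Emit:
jog_arm --pt "0 0 30 0" --pt "0 0 50 0" --pt "0 0 50 0" --pt "-24 -5 41 0" --pt "-25 -5 0 0" --gripper -1

```text
t: 79.4
position: [0.4914, -0.3184, 0.2447]
tcp_rot: [[0.999, 0.047, 0.011], [0.047, -0.999, -0.008], [0.011, 0.009, -1.0]]
wrist_force: [0.0, 0.5, -0.7]
opening: 0.845
grip_force: 0.0
```

Emit:
jog_arm --pt "-21 -5 0 0" --pt "0 0 0 0" --pt "0 0 0 0" --pt "0 0 0 0"

```text
t: 79.8
position: [0.4689, -0.3217, 0.2376]
tcp_rot: [[0.999, 0.046, 0.001], [0.046, -0.999, -0.001], [0.001, 0.001, -1.0]]
wrist_force: [-0.2, -1.2, 0.2]
opening: 1.002
grip_force: 0.0
```

```bash
python3 lev.py
```

```text
t 79.80 pos [ 0.4689 -0.3217  0.2376] yaw 2.65 F [-0.2 -1.2  0.2] op 1.002 gf 0.0
[306 136]
84 147 128 152 158 160 159 160 161 160 160 160 160 160 160 150 150 149 149 149 140 130 141 143 143 158
87  70  77  77  78  78  79  80  80  81  81  82  82  83  83  84  84  85  86  85  86  86  87  87  87  84
90  89  95  95 148 112  97  97  97  98  98  99  98 100 100 101 101 101 102 102 103 103 103 104 104  94
93  87  96  95 157 124  97  97  97  98  98  99  98 100 100 101 101 102 102 102 102 103 103 104 104  94
96  86  95  95 159 130  97  97  97  98  98  99  99 100 100 100 100 102 102 103 102 103 104 104 103  94
99  85  95  95 160 137  96  97  97  98  98  99  99  99 100 101 101 102 102 103 102 103 103 104 103  93
102  83  94  94  93  88  97  97  97  98  98  98  99  99 100 100 101 101 102 102 102 103 103 103 103  93
105  71  95  95  95  96  96  97  97  97  97  98  99  99  99 100 101 100 101 102 102 103 103 103 103  92
108  51  94  94  95  95  96  97  97  98  80  63  92  99  99 100 101 101 102 101 103 102 102 102 103  92
111  50  55  79  95  95  96  96  97  98  55 106 120 114  87 100 100 101 102 10
[... 2222 characters left out ...]
 53  53  54  53  54  53  53  53  53  53  53  53  53  53  52  53  52  53  52  53  52  52  50
180  95  86  59  55  55  54  65  65  64  64  64  64  64  74  74  75  74  74  73  73  78  77  77  76 147
183  99 101 101 101 101 101 102 102 101 101 100 100 100 100  99  99  99  99  99  98  99  98  98 142 155
-25 ball [303.811  173.9213] colltop [304.9474 161.0419] bot [306.8198 139.9137]
-12 ball [304.1469 157.5658] colltop [305.2015 149.7308] bot [306.888  137.2279]
0 ball [304.6648 140.2659] colltop [305.5638 138.0417] bot [306.9754 134.5511]
12 ball [305.3548 122.1128] colltop [306.0297 125.9049] bot [307.0819 131.8171]
25 ball [306.2376 103.1334] colltop [306.6167 113.1907] bot [307.2131 128.9454]
```

The lever is at about +16°, past the gate and with the collar released, but not fully over. I'll push the rod above the collar to the on stop with shut fingers.

Emit:
jog_arm --pt "10 5 -20 0" --pt "11 5 -30 0" --pt "10 4.5 -30 0" --pt "0 0 -20 0" --pt "0 0 0 0" --gripper 1 --force 20

```text
t: 80.35
position: [0.4985, -0.3058, 0.1342]
tcp_rot: [[0.999, 0.047, -0.004], [0.047, -0.999, 0.003], [-0.004, -0.003, -1.0]]
wrist_force: [0.0, -0.9, 0.0]
opening: 0.14
grip_force: 0.0
```

Emit:
jog_arm --pt "0 0 -20 0" --pt "0 0 -20 0" --pt "0 0 -4 0" --pt "0 0 0 0" --pt "0 0 0 0"

```text
t: 80.85
position: [0.4996, -0.3075, 0.0944]
tcp_rot: [[0.999, 0.046, 0.001], [0.046, -0.999, -0.001], [0.001, 0.001, -1.0]]
wrist_force: [0.2, -0.3, 1.1]
opening: 0.003
grip_force: 0.0
```

Emit:
jog_arm --pt "5 0.2 0 0" --pt "5 0.2 0 0" --pt "4 0.2 0 0" --pt "0 0 0 0"

```text
t: 81.25
position: [0.5136, -0.3065, 0.0932]
tcp_rot: [[0.999, 0.046, 0.0], [0.046, -0.999, -0.0], [0.0, 0.0, -1.0]]
wrist_force: [0.3, 0.4, 0.4]
opening: -0.0
grip_force: 0.0
```

Emit:
jog_arm --pt "3 0.1 0 0" --pt "2 0.1 0 0" --pt "2 0.1 0 0" --pt "0 0 0 0"

```text
t: 81.65
position: [0.5201, -0.3062, 0.093]
tcp_rot: [[0.999, 0.046, 0.0], [0.046, -0.999, 0.0], [0.0, -0.0, -1.0]]
wrist_force: [-0.4, 0.1, -0.3]
opening: 0.002
grip_force: 0.0
```

Emit:
jog_arm --pt "2 0.1 0 0" --pt "1 0 0 0" --pt "0 0 0 0"

```text
t: 81.95
position: [0.523, -0.3061, 0.093]
tcp_rot: [[0.999, 0.046, 0.0], [0.046, -0.999, -0.0], [0.0, 0.0, -1.0]]
wrist_force: [-0.5, 0.5, -0.2]
opening: 0.002
grip_force: 0.1
```

Emit:
jog_arm --pt "1.5 0.1 0 0" --pt "1 0 0 0" --pt "0 0 0 0"

```text
t: 82.25
position: [0.5246, -0.3059, 0.0927]
tcp_rot: [[0.999, 0.046, -0.002], [0.046, -0.999, 0.001], [-0.002, -0.001, -1.0]]
wrist_force: [-5.3, -1.2, 0.8]
opening: 0.004
grip_force: 2.7
```

Emit:
jog_arm --pt "1.5 0.1 0 0" --pt "0 0 0 0"

```text
t: 82.45
position: [0.5251, -0.3058, 0.0926]
tcp_rot: [[0.999, 0.046, -0.005], [0.046, -0.999, 0.001], [-0.004, -0.001, -1.0]]
wrist_force: [-11.7, -1.9, 3.5]
opening: 0.002
grip_force: 6.0
```

Emit:
jog_arm --pt "1.5 0.1 0 0" --pt "0 0 0 0"

```text
t: 82.65
position: [0.5254, -0.3058, 0.0925]
tcp_rot: [[0.999, 0.046, -0.007], [0.046, -0.999, 0.002], [-0.007, -0.002, -1.0]]
wrist_force: [-18.5, -2.3, 6.8]
opening: 0.007
grip_force: 9.8
```

Emit:
jog_arm --pt "-8 0 0 0" --pt "-10 0 20 0" --pt "-10 0 50 0" --pt "-15 -7 50 0" --pt "-13 -7 25 0"

```text
t: 83.15
position: [0.4738, -0.3201, 0.2386]
tcp_rot: [[0.999, 0.046, 0.004], [0.046, -0.999, -0.003], [0.004, 0.003, -1.0]]
wrist_force: [0.3, -0.3, 0.5]
opening: -0.0
grip_force: 0.0
```

Emit:
jog_arm --pt "0 0 0 0" --pt "0 0 0 0" --pt "0 0 0 0" --pt "0 0 0 0" --gripper -1

```text
t: 83.55
position: [0.4733, -0.3189, 0.2331]
tcp_rot: [[0.999, 0.046, -0.002], [0.046, -0.999, 0.001], [-0.002, -0.002, -1.0]]
wrist_force: [0.2, 0.2, 0.8]
opening: 0.681
grip_force: 0.0
```

```bash
python3 lev.py
```

```text
t 83.55 pos [ 0.4733 -0.3189  0.2331] yaw 2.65 F [0.2 0.2 0.8] op 0.681 gf 0.0
[309 141]
89 132 125 137 139 139 133 133 132 131 130 130 117 107 107 107 108 109 109  88  85  86  91  92  93 111
92  85  88  88  89  91  91  92  93  94  84  87  96  97  98  99 100 100 100 101 101 102 102 103 103  99
95  96  99  93 163 105 100 100 101 101 101 102 103 103 104 104 104 104 105 105 106 107 107 107 108 101
98  94  98  99 165 112 100 100 101 101 102 102 102 103 103 104 104 105 105 106 106 106 107 107 108 101
101  93  98  98 166 117 101 100 101 101 102 102 102 103 103 105 104 105 105 105 106 106 106 107 107 100
104  92  97  98 169 125 100 100 101 101  84  83  99  96 103 104 104 104 105 105 106 106 107 106 107  99
107  79  97  98  98  99 100 100 100 101  67 117 132 128 104 103 103 104 105 105 106 107 106 107 106 100
110  55  98  99  99  99  99 100 100 101  94 129 157 140 121 100 103 104 105 105 105 106 106 106 106  98
113  55  57  98  99  99  99 100 100 100  90 126 146 140 117  97 104 104 105 105 105 105 106 106 106  98
116  54  98  98  98  99  99 100 100  58  34 106 121 119  94  18 104 105 104 105
[... 2221 characters left out ...]
 55  55  55  55  54  54  54  54  54  53  54  54  53  54  54  53  53  53  53  53  53  52  50
185 101  98  77  76  82  82  81  81  81  81  81  87  87  86  86  85  85  85  90  92  92  92 131 142 159
188 103 105 104 105 105 105 104 105 104 104 104 104 103 103 103 102 103 102 102 101 102 140 160 159 159
-25 ball [306.9854 179.6823] colltop [308.0177 166.3104] bot [309.7164 144.3943]
-12 ball [307.4142 163.3497] colltop [308.332  155.0038] bot [309.7974 141.7057]
0 ball [307.9982 145.9597] colltop [308.7366 143.2535] bot [309.8936 139.0151]
12 ball [308.7285 127.6132] colltop [309.2283 130.9959] bot [310.0056 136.2568]
25 ball [309.6216 108.3323] colltop [309.8226 118.0961] bot [310.1385 133.3489]
```

Emit:
jog_arm --pt "25 4 0 0" --pt "25 4 0 0" --pt "10 2 0 0" --pt "0 0 0 0" --pt "0 0 0 0"

```text
t: 84.1
position: [0.5327, -0.3093, 0.234]
tcp_rot: [[0.999, 0.046, -0.001], [0.046, -0.999, 0.001], [-0.001, -0.001, -1.0]]
wrist_force: [0.3, -0.2, -0.1]
opening: 1.004
grip_force: 0.0
```

```bash
python3 - <<'E'
from h import *
np.set_printoptions(precision=4,suppress=True)
st(); c=cam('wrist'); V=c[0].mean(2)
piv=np.array([.516,-.308,.04]); x=np.array([np.cos(.046),np.sin(.046),0])
f=lambda a,d: piv+x*d*np.sin(np.radians(a))+[0,0,d*np.cos(np.radians(a))]
for a in(16,20,23,25): print(a,proj(c,[f(a,.0695),f(a,.051),f(a,.062)]).ravel())
q=proj(c,f(24,.0695))[0].astype(int); print(q)
for v in range(q[1]-16,q[1]+40,2): print(v,' '.join('%3d'%V[v,u] for u in range(q[0]-20,q[0]+21,2)))
E
```

```text
t 84.10 pos [ 0.5327 -0.3093  0.234 ] yaw 2.64 F [ 0.3 -0.2 -0.1] op 1.004 gf 0.0
16 [316.2847 192.0567 316.4252 192.4078 316.3438 192.2045]
20 [316.2825 186.5191 316.4236 188.5968 316.3419 187.3938]
23 [316.2827 182.3983 316.4236 185.758  316.342  183.8123]
25 [316.2838 179.6774 316.4242 183.8813 316.3429 181.4463]
[316 181]
165  51  52  51  52  51  52  52  52  52  53  52  52  52  52  52  52  52  52  52  52  52
167  51  51  52  52  52  52  52  52  52  52  52  52  52  52  53  52  52  53  52  53  52
169  51  52  52  51  52  51  51  52  53  52  52  51  52  52  52  52  52  53  52  52  52
171  52  52  52  52  52  51  52  52  51  52  52  52  52  52  51  52  52  52  52  52  52
173  51  52  52  51  52  52  52  51  51  52  52  51  51  52  52  52  52  52  52  51  51
175  52  52  52  52  52  52  51  53  61  70  72  62  53  52  52  52  52  52  52  52  51
177  52  52  52  52  52  51  52  69  76  79  80  77  67  52  52  52  52  52  51  52  51
179  52  52  52  52  52  52  57  76  80  84  86  81  75  54  51  52  51  51  51  52  52
181  52  52  51  52  51  52  61  77  81  88  89  83  77  48  45  52 
[... 991 characters left out ...]
  52  51  51  51  51  51  51  50  44  39  39  40  42  50  52  51  51  51  67  82  90
207  51  51  52  52  52  52  51  52  52  51  51  51  52  51  52  52  52  52  80  90  90
209  52  51  52  52  52  52  52  52  52  52  51  52  51  52  52  51  51  66  85  89  90
211  51  51  52  52  51  52  51  51  52  52  51  52  51  52  52  51  80  89  89  89  90
213  51  51  51  52  51  51  52  52  51  51  52  52  52  51  52  51  80  89  88  88  88
215  51  52  52  51  52  51  51  51  51  52  52  52  51  52  51  83  88  88  88  88  88
217  51  51  51  51  52  52  52  52  52  51  51  51  51  51  69  88  87  87  87  87  88
219  51  51  51  52  51  51  52  51  51  51  52  50  52  51  88  87  87  87  87  87  87
```

The lever sits at about +24° against its hard stop (ball at (316,181)), with the collar down. Last check of lid and beaker.

Emit:
jog_arm --pt "-3 47 5 0.1" --pt "-3 49 5 0.1" --pt "-3 49 5 0.06" --pt "-3 49 5 0" --pt "-3 49 0 0"

```text
t: 84.65
position: [0.5175, -0.0652, 0.2554]
tcp_rot: [[0.954, 0.3, 0.001], [0.3, -0.954, -0.0], [0.001, 0.001, -1.0]]
wrist_force: [1.4, -0.3, 0.6]
opening: 0.999
grip_force: 0.0
```

Emit:
jog_arm --pt "-3 49 0 0" --pt "-3 49 0 0" --pt "-3 49 0 0" --pt "-3 49 0 0" --pt "-3 49 0 0"

```text
t: 85.15
position: [0.5025, 0.1798, 0.2548]
tcp_rot: [[0.954, 0.3, 0.001], [0.3, -0.954, -0.0], [0.001, 0.0, -1.0]]
wrist_force: [0.7, -0.5, 0.6]
opening: 1.0
grip_force: 0.0
```

Emit:
jog_arm --pt "0 0 0 0" --pt "0 0 0 0" --pt "0 0 0 0"

```text
t: 85.45
position: [0.5033, 0.1773, 0.2545]
tcp_rot: [[0.954, 0.3, -0.0], [0.3, -0.954, -0.0], [-0.0, 0.0, -1.0]]
wrist_force: [-0.5, -0.4, -0.1]
opening: 0.999
grip_force: 0.0
```

```bash
python3 - <<'E'
from h import *
np.set_printoptions(precision=4,suppress=True)
st(); c=cam('wrist'); im=c[0]
for n,P,z,r in(('rim',[.518,.285],.07,.032),('floor in',[.518,.285],.003,.021),('foot',[.518,.285],0,.024),('lid disc',[.64,.017],.125,.032)):
  try: print(n,proj(c,[*P,z])[0],ring(c,P,z,r))
  except Exception as e: print(n,e)
m=np.uint8(im.max(2)<50); q=proj(c,[.64,.017,.14])[0]
n,l,s,ce=cv2.connectedComponentsWithStats(m)
for i in range(1,n):
    if s[i][4]>40 and np.hypot(*(ce[i]-q))<50: print('knob',s[i],plane(c,[ce[i]],.14))
V=im.mean(2); q=proj(c,[.518,.285,.04])[0].astype(int)
for v in range(q[1]-44,q[1]+48,4): print(v,' '.join('%3d'%V[v,u] for u in range(q[0]-52,q[0]+53,4)))
E
```

```text
t 85.45 pos [0.5033 0.1773 0.2545] yaw 17.46 F [-0.5 -0.4 -0.1] op 0.999 gf 0.0
rim [221.4959 135.9964] (array([0.516 , 0.2807]), np.float64(0.029754118801189625), 55)
floor in [237.4966 131.0739] (array([0.5155, 0.2814]), np.float64(0.021169118632132614), 55)
foot [238.0907 130.8919] (array([0.5162, 0.2803]), np.float64(0.022848455228808), 54)
lid disc [546.8784 100.6316] (array([0.6397, 0.0164]), np.float64(0.03162897173436165), 57)
knob [538  89  40  26 849] [[0.6391 0.0178 0.14  ]]
89 158 158 158 158 157 157 157 156 156 156 155 155 154 154 153 154 153 153 152 152 152 152 152 152 152 153 153
93 158 158 158 157 157 157 156 156 156 155 155 154 154 154 153 152 152 152 152 152 152 152 152 153 152 153 153
97 158 158 158 158 158 157 156 157 156 155 155 154 154 154 153 152 152 152 153 152 152 152 152 152 152 152 153
101 158 158 158 158 157 157 156 156 155 155 154 154 153 154 152 152 153 152 152 152 152 152 152 152 153 152 153
105 158 158 158 158 157 156 157 155 154 151 150 147 151 148 136 128 152 152 152 151 151 152 151 152 152 152 153
109 157 158 158 157 157 157 155 152 140 159 151 129 
[... 1263 characters left out ...]
  94  94  94  95  94  94  95
157 100 111 157 156 156 155 154  85  85  84  85  76  77  77  78  78  78  77  91  91  94  93  94  94  94  95  95
161  99 100  99 157 156 156 154 156  88  86  85  77  78  78  78  78  77  84  94  94  94  94  94  95  94  94  94
165  27  26  34  98 156 155 154 153 145 157  84  78  78  78  78  78  97  93  94  94  94  94  94  94  94  94  94
169  26  26  25  26  99 155 154 153 134 146 139 105 101 100  99  93  83  86  92  94  93  94  94  95  94  94  94
173  25  24  23  23  53 127 155 151 128 145 151 151 151 150  94  93  90  78  89  93  93  94  94  94  94  94  95
177  24  24  24  24  24  98 154 150 134 145 150 151 151 143  94  94  92  84  83  91  94  94  94  95  94  94  94
```

```bash
python3 -c "
from h import *
print(workorder.job_done())"
```

```text
the job is handed in; nothing more can be done
None
```

I handed the job in at about 85 s of 210: jar, both rings, all four pieces and the seated lid are in the cradle, the lever is on with the collar down, and the empty beaker stands upright; the upper ring came off with the beaker during the pour and was put back before the lid went on, and the lever took three tries (the collar dropped at +16° and the rod was then pushed to its stop, measured about +24° of 25°).

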